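Dry-fit the toy tugboat and load its barge

ROBOT

A 7-joint arm with a two-finger parallel gripper is mounted at the origin on the work surface. World frame = base frame: x ahead of the robot, y to its left, z up, the work surface at z = 0. Lengths are in m, angles in rad, forces in N, time in s.
With the tool pointing down it reaches from about 0.4 to 0.85 m from the base axis. Payload 10.4 kg.
Tool frame: the origin (TCP) lies midway between the tips of the shut fingers; the grasp point (between the pads) lies 19 mm behind it (r.tcp_to_grasp is the z of the grasp point in the tool frame, in m); z points along the fingers, x is the direction in which the jaws open and shut, and the axes are right-handed (so a half turn about z gives the same grasp; the last joint's range is limited). The gripper opens to 87 mm and grips with 3 to 60 N. Pads are 19 mm wide; open, the fingers measure 117 mm over their backs; the gripper's body (75 mm by 190 mm) begins 51 mm behind the grasp point.
Start: joints at [1.102, 0.332, -0.065, 1.46, 0.022, 1.35, -0.088], TCP at [0.27, -0.564, 0.185] pointing down, gripper open.
Joint ranges: [-2.6, 2.6], [-0.5, 2.12], [-1.47, 1.34], [0.16, 2.42], [-1.27, 4.41], [0.06, 2.06], [-2.6, 2.6]. Speed limits (rad/s): [2.22, 2.22, 2.79, 2.79, 3.14, 3.14, 3.14].

INTERFACE

Orientations are given as a unit quaternion [x, y, z, w].
In Python, from bench import r, camera, close_job gives the robot as it stands. The module is installed in compiled form; this text tells all that it offers.
- The arm moves only by the shell command python3 -m crank 'ROWS' [FORCE]. ROWS is JSON, a list of rows, each an object of numbers: "x", "y", "z": the shift along the tool's x, y, z scaled (see below); "ax", "ay", "az": the turn, a rotation vector about the tool's x, y, z scaled (see below); "claw": the closure, from -1 (fully open) to 1 (shut), so that 0 is half open. A call has exactly 5 rows; each row is the pose to reach, as a shift and turn from the pose commanded when the call began, along the tool's axes at that moment; what a row does not reach only later rows make up. The controller multiplies each number of a shift by 1 m and each number of a turn by 2 rad. A row lasts 1/12 s, in which the tool goes at most 41.7 mm and 7.16 degrees, less where a joint would pass 70% of its speed; a pose out of reach is approached as far as the arm can. A call with a number of a shift or a turn outside -1 to 1 is refused whole. A call with a gripper value outside its range is refused whole. The fingers move at their own pace and stop on an object; FORCE is the grip in N (left out, the last holds). Time passes only in rows, so rows that repeat a pose let the fingers close, or fill a call up. It gives the time, the measured TCP pose, the force and the opening at its end, in the units of the state.
- r.read_state(): the state, without advancing time (a new reading comes with each control period).
- camera(name): name is "side" or "top" or "wrist"; returns a dict with "color" (420x560x3 uint8, blue, green, red), "fx", "fy", "cx", "cy" (pixels), "eye" and "orientation" of the camera in the world. Camera axes: x right, y down, z forward; pixel columns grow to the right and rows downward; lengths in m; the calibration is good to about 2 mm. The wrist camera is an equidistant fisheye: a pixel r from the principal point sees the ray r / f radians off the axis. A picture is of the moment at which its call begins. There is no depth.
- close_job(): hands the job in, once; it reports no verdict.
The state is a dict: "time": time; "joint_positions": joint angles; "joint_vel": joint speeds; "joint_torque": joint torques, N m; "ee_pos": TCP position; "eef_rot": TCP orientation; "ft_force": force on the tool from outside, world axes, zero at the start; "torque": the same for the moment, N m; "width": finger opening in m.
Only numpy, scipy, OpenCV 4.12 (cv2) and the standard library are available. Lean on these libraries where they do the work, as an engineer would, in place of code of your own. Each camera call takes 0.05 s, during which the arm holds its last target. There are 200 camera calls.

TASK

Dry-fit the toy tug from the bottom up, one part at a time and in this order: the white deckhouse on the dark rectangle painted on the blue tug's deck, the orange wheelhouse on the deckhouse roof, then the red funnel upright on the wheelhouse roof; after that, and last, stand the teal container in the hold of the green barge. Centre each part on its place with its length along the boat it goes on (it does not matter which end points to the bow), let go of each before fetching the next, and leave the glue bottle, the file and the wooden offcut where they are.

Things in the scene. Friction and masses are not known exactly. Their poses are not given: they have to be found in the camera images.
- tug: Blue toy hull, pale wooden deck 40 mm above the bench, pointed bow; fixed to the bench. 195 mm long (95 ahead of the origin), 90 mm wide. Origin: on the bench under the centre of the dark 80 x 58 mm rectangle painted on the deck; x axis along the hull to the bow, z up. A brass post (12 mm high) stands 74 mm ahead of the origin, an 8 mm high rail crosses the stern 93 mm behind it.
- barge: Green square-ended toy hull, 200 mm long (x axis), 90 mm wide, 34 mm high; fixed to the bench. In its middle an open hold with pale wooden floor, 84 mm long, 62 mm wide, 10 mm deep (floor 24 mm above the bench). Origin: on the bench under the centre of the hold; z up. Steel bollards 10 mm high near its corners, 85 mm along and 28 mm aside of the origin.
- deckhouse: Loose white painted wooden block with dark round portholes on its long sides and a dark window at each end: 70 mm long (x axis), 48 mm wide (y axis), 40 mm high, flat roof, about 85 g. Origin: centre of its underside. Stands upright on the bench at the start, turned anyhow. Both ends look alike.
- wheelhouse: Loose orange painted wooden block with dark square windows round its sides: 52 mm long (x axis), 40 mm wide (y axis), 36 mm high, flat roof, about 50 g. Origin: centre of its underside. Stands upright on the bench at the start, turned anyhow. Both ends look alike.
- funnel: Loose red round wooden cylinder with a white band and, nearer its flat red top, a black band: 28 mm diameter (29 mm at the bands, which are paint), 46 mm high, about 25 g. Origin: centre of its underside. Stands upright on the bench at the start, black band uppermost.
- container: Loose teal toy cargo container with darker ribs: 62 mm long (x axis), 40 mm wide (y axis), 44 mm high, about 70 g. Origin: centre of its underside. Stands upright on the bench at the start, turned anyhow. Both ends look alike.
- glue: White plastic glue bottle with an orange cap, 40 mm diameter, 105 mm high, standing loose between the two hulls. Origin: centre of its underside. Leave it alone.
- file: Hand file lying loose on the bench among the parts: steel blade and red handle with black bands, 205 mm long, up to 23 mm wide and 20 mm high. Its x axis runs from handle to tip; origin on its underside near the middle (103 mm from the handle's end). Leave it alone.
- offcut: Small pale wooden triangular offcut, about 36 x 36 x 12 mm, lying loose among the parts. Origin on its underside near the middle. Leave it alone.

How it is judged:
On the way, in this order (a step that is already met when the one before it is completed fails the run):
1. the deckhouse stands on the tug's painted rectangle, let go (horizontal distance between deckhouse and tug below 0.012 m and z of deckhouse in the frame of tug between 0.036 and 0.044 m and angle between deckhouse's own z axis and vertical below 0.1 rad and contact force between the fingers and deckhouse below 0.2 N and angle between the x axis of deckhouse and the x axis of tug, either way round below 0.25 rad), for 0.2 s.
2. the wheelhouse stands on the deckhouse, let go (all of step 1 and horizontal distance between wheelhouse and deckhouse below 0.01 m and z of wheelhouse in the frame of deckhouse between 0.036 and 0.044 m and angle between wheelhouse's own z axis and vertical below 0.1 rad and contact force between the fingers and wheelhouse below 0.2 N and angle between the x axis of wheelhouse and the x axis of deckhouse, either way round below 0.25 rad), for 0.2 s.
3. the funnel stands on the wheelhouse, let go (all of step 2 and horizontal distance between funnel and wheelhouse below 0.01 m and z of funnel in the frame of wheelhouse between 0.032 and 0.04 m and angle between funnel's own z axis and vertical below 0.1 rad and contact force between the fingers and funnel below 0.2 N), for 0.2 s.
4. the container stands in the barge's hold, let go (all of step 3 and horizontal distance between container and barge below 0.016 m and z of container in the frame of barge between 0.02 and 0.028 m and angle between container's own z axis and vertical below 0.1 rad and contact force between the fingers and container below 0.2 N and angle between the x axis of container and the x axis of barge, either way round below 0.25 rad), for 0.2 s.
At the end, for the whole second after the job is handed in: Deckhouse on tug within 12 mm of centre, wheelhouse on deckhouse and funnel on wheelhouse within 10 mm, container on hold floor within 16 mm; long axes within 0.25 rad of their carrier (either way round), heights within 4 mm, tilt under 0.1 rad, at rest (under 0.02 m/s), let go (all of step 4 and linear speed of each of deckhouse, wheelhouse, funnel, container below 0.02 m/s); the robot touches nothing.
It fails at once if the glue bottle is shifted by 30 mm or knocked over (distance of glue from where it was at the start of the episode above 0.03 m or angle between glue's own z axis and vertical above 0.5 rad).
It fails at once if the file is shifted by 30 mm (distance of file from where it was at the start of the episode above 0.03 m).
It fails at once if the offcut is shifted by 30 mm (distance of offcut from where it was at the start of the episode above 0.03 m).
It also fails if it takes over 128 s, if anything falls off the work surface, if the arm or the gripper's body presses on something with over 40 N, if the wrist force passes 120 N, or if a joint passes its speed limit or range.

## Working session

There is one attempt and no reset: what is moved stays moved. The work goes in short steps, Python scripts to look and compute and a shell command to move; the robot and the scene stay as the last step left them, time stands still between calls to the robot, and variables do not carry over. Pictures are saved under pics/ and viewed, about 12 in all and at most 16, crops included, and the job is handed in when it is done.

```bash
mkdir -p pics
cat > h.py <<'E'
import numpy as np, cv2
from scipy.spatial.transform import Rotation as R
from bench import r, camera
def ray(c,u,v):
    d=np.array([(u-c['cx'])/c['fx'],(v-c['cy'])/c['fy'],1.0])
    return R.from_quat(c['orientation']).apply(d)
def onplane(c,u,v,z):
    d=ray(c,u,v); e=np.array(c['eye']); return e+d*(z-e[2])/d[2]
E
python3 - <<'E'
from h import *
s=r.read_state(); print(s['time'],s['ee_pos'],s['eef_rot'],s['width'],r.tcp_to_grasp)
for n in('top','side'):
    c=camera(n); cv2.imwrite(f'pics/{n}0.png',c['color']); np.save(f'pics/{n}0.npy',c,allow_pickle=True)
    print(n,c['fx'],c['cx'],c['cy'],c['eye'],c['orientation'])
E
```

```text
0.0 [ 0.26928686 -0.56352981  0.18424449] [ 8.45925922e-01 -5.33299940e-01 -6.25068555e-04 -3.43214921e-04] 0.08705903295989151 -0.0187
top 399.5905451379605 277.96943000357055 205.70952609464652 [0.32150015 0.01911945 1.05729999] [-0.68640705  0.71891354 -0.07750037  0.07747494]
side 480.3447377828793 280.84376608916864 206.37910108900576 [0.06334448 0.70443927 0.7713999 ] [-0.26939277  0.8686753  -0.39938752  0.11541387]
```

View pics/top0.png

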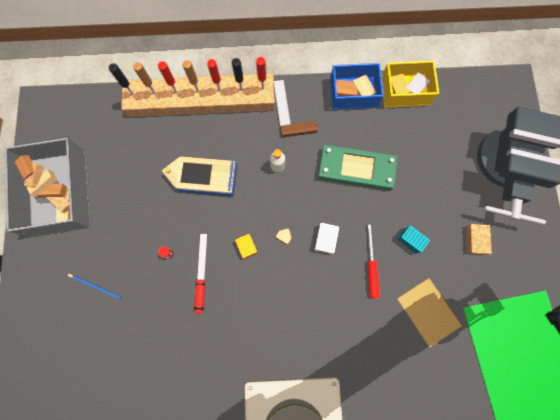

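View pics/side0.png

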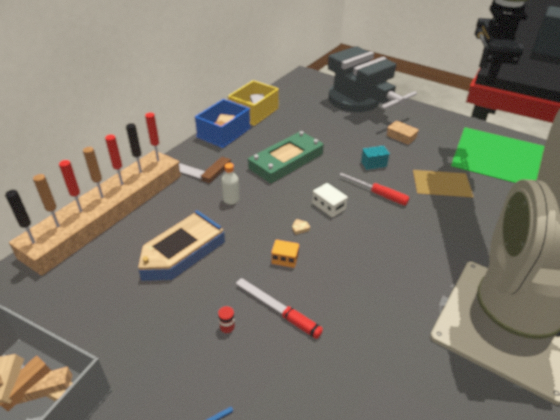

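The top view shows the tug (~203,175), barge (358,167), deckhouse (326,239), wheelhouse (246,246), funnel (165,253), container (415,239), glue (277,160), two files (the handled one at 372,260 and one at 200,273) and the offcut (285,236). Next I'll segment them.

Run:
```python
from h import *
c=np.load('pics/top0.npy',allow_pickle=True).item(); im=c['color']
hsv=cv2.cvtColor(im,cv2.COLOR_BGR2HSV)
def go(n,box,lo,hi,z,inv=False):
    x0,y0,x1,y1=box
    m=cv2.inRange(hsv[y0:y1,x0:x1],lo,hi)
    cs=cv2.findContours(m,cv2.RETR_EXTERNAL,cv2.CHAIN_APPROX_NONE)[0]; k=max(cs,key=cv2.contourArea)
    b=cv2.boxPoints(cv2.minAreaRect(k))+[x0,y0]
    P=np.array([onplane(c,u,v,z) for u,v in b])[:,:2]
    e=np.diff(P,axis=0)[:2]; L=np.linalg.norm(e,axis=1)+.0026; i=L.argmax()
    print(n,'ctr',P.mean(0).round(4),'size',L.round(4),'ang',np.degrees(np.arctan2(e[i][1],e[i][0])).round(1),'px',b.mean(0).round(1))
go('rect',(175,155,220,195),(0,0,0),(180,255,70),.04)
go('hold',(335,150,382,185),(10,40,120),(30,255,255),.024)
go('barge',(310,135,405,200),(65,80,30),(90,255,255),.034)
go('deckh',(305,215,350,262),(0,0,215),(180,60,255),.04)
go('wheelh',(230,230,262,262),(15,150,200),(35,255,255),.036)
go('funnel',(150,240,180,265),(0,150,150),(180,255,255),.046)
go('contain',(398,222,434,255),(80,100,120),(100,255,255),.044)
go('glue cap',(265,145,290,165),(5,150,180),(20,255,255),.105)
crops=[im[150:275,150:300],im[140:265,300:450]]
cv2.imwrite('pics/z.png',cv2.resize(np.hstack(crops),(800,334),interpolation=cv2.INTER_CUBIC))
```

```text
Traceback (most recent call last):
ValueError: max() iterable argument is empty
```

Run:
```python
from h import *
c=np.load('pics/top0.npy',allow_pickle=True).item(); im=c['color']
hsv=cv2.cvtColor(im,cv2.COLOR_BGR2HSV)
print(im.dtype,im.shape)
for n,u,v in [('rect',197,174),('deck',225,165),('hold',357,167),('green',330,165),('white',327,233),('white2',320,248),('or',244,243),('or2',250,254),('fun',162,252),('teal',418,235),('teal2',410,246),('cap',277,153)]:
    print(n,im[v,u],hsv[v,u])
crops=[im[150:275,150:300],im[140:265,300:450]]
cv2.imwrite('pics/z.png',cv2.resize(np.hstack(crops),(800,334),interpolation=cv2.INTER_CUBIC))
```

```text
uint8 (420, 560, 3)
rect [75 73 76] [160  10  76]
deck [165 231 247] [ 24  85 247]
hold [177 239 247] [ 27  72 247]
green [128 168 101] [ 72 102 168]
white [247 247 247] [  0   0 247]
white2 [247 247 247] [  0   0 247]
or [ 52 231 247] [ 28 201 247]
or2 [ 49 194 243] [ 22 204 243]
fun [ 47  59 244] [  2 206 244]
teal [200 185  55] [ 93 185 200]
teal2 [83 77 17] [ 93 203  83]
cap [ 53 201 247] [ 23 200 247]
```

View pics/z.png

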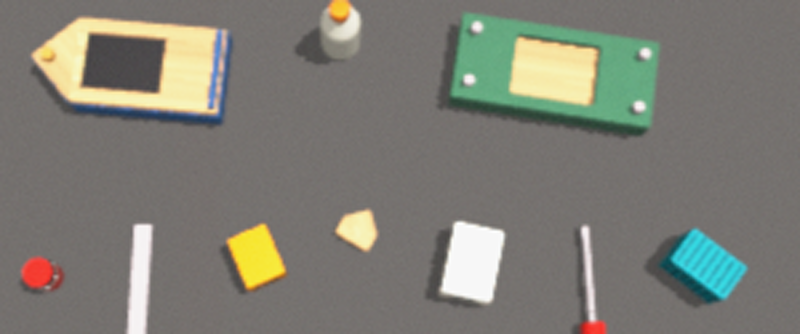

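The crop shows clean top faces; the dark rectangle has V≈76, so I'll adjust the thresholds.

```bash
cat >> h.py <<'E'
def go(c,n,box,lo,hi,z):
    im=c['color']; x0,y0,x1,y1=box; s=4
    hsv=cv2.cvtColor(cv2.resize(im[y0:y1,x0:x1],None,fx=s,fy=s,interpolation=cv2.INTER_CUBIC),cv2.COLOR_BGR2HSV)
    m=cv2.inRange(hsv,lo,hi)
    cs=cv2.findContours(m,cv2.RETR_EXTERNAL,cv2.CHAIN_APPROX_NONE)[0]; k=max(cs,key=cv2.contourArea)
    b=(cv2.boxPoints(cv2.minAreaRect(cv2.convexHull(k)))+.5)/s-.5+[x0,y0]
    P=np.array([onplane(c,u,v,z) for u,v in b])[:,:2]
    e=np.diff(P,axis=0)[:2]; L=np.linalg.norm(e,axis=1); i=L.argmax()
    print(n,'ctr',P.mean(0).round(4),'size',L.round(4),'ang',np.degrees(np.arctan2(e[i][1],e[i][0])).round(1),'px',b.mean(0).round(1),'area/box',round(cv2.contourArea(k)/cv2.contourArea(((b+.5)*s).astype(np.float32)),2))
    return P.mean(0)
E
python3 - <<'E'
from h import *
c=np.load('pics/top0.npy',allow_pickle=True).item()
go(c,'rect',(175,155,220,195),(0,0,0),(180,120,140),.04)
go(c,'hold',(335,150,382,185),(15,40,190),(35,140,255),.024)
go(c,'barge',(310,135,405,200),(60,70,110),(90,255,255),.034)
go(c,'deckh',(305,215,350,262),(0,0,200),(180,60,255),.04)
go(c,'deckh2',(305,215,350,262),(0,0,242),(180,60,255),.04)
go(c,'wheelh',(230,230,262,262),(15,100,150),(35,255,255),.036)
go(c,'wheelh2',(230,230,262,262),(26,100,220),(35,255,255),.036)
go(c,'funnel',(150,240,180,265),(0,120,200),(10,255,255),.046)
go(c,'contain',(398,222,434,255),(80,80,110),(100,255,255),.044)
go(c,'cap',(265,145,290,165),(5,150,180),(30,255,255),.105)
E
```

```text
rect ctr [0.6475 0.228 ] size [0.0548 0.0787] ang -97.7 px [195.8 173.1] area/box 0.94
hold ctr [ 0.6515 -0.2055] size [0.0612 0.0854] ang -101.9 px [357.2 166.3] area/box 0.94
barge ctr [ 0.6497 -0.2053] size [0.0919 0.2044] ang -102.3 px [358.  165.8] area/box 0.97
deckh ctr [ 0.4595 -0.1077] size [0.072  0.0502] ang -15.2 px [326.9 237.5] area/box 0.94
deckh2 ctr [ 0.4599 -0.1078] size [0.0687 0.0477] ang -15.2 px [327.  237.4] area/box 0.93
wheelh ctr [0.449  0.1013] size [0.0436 0.0561] ang -158.7 px [245.7 245.5] area/box 0.94
wheelh2 ctr [0.4496 0.1014] size [0.0364 0.0487] ang -159.2 px [245.6 245.3] area/box 0.92
funnel ctr [0.4426 0.3087] size [0.027  0.0273] ang -136.0 px [163.6 251.3] area/box 0.78
contain ctr [ 0.4465 -0.3313] size [0.0436 0.0659] ang -131.5 px [415.1 238.3] area/box 0.95
cap ctr [0.6699 0.0107] size [0.0177 0.0206] ang 177.3 px [276.9 153. ] area/box 0.82
```

Sizes match the givens to within about 3 mm. I'll add a helper that works out shifts in tool axes, then start with the deckhouse, using a jaw yaw of -105°.

```bash
cat >> h.py <<'E'
def plan(x,y,z,yaw):
    s=r.read_state(); p=np.array(s['ee_pos']); Rt=R.from_quat(s['eef_rot']); t=np.array([x,y,z])
    X=Rt.apply([1,0,0]); cur=np.degrees(np.arctan2(X[1],X[0]))
    print('t %.2f'%s['time'],'at',p.round(4),'yaw %.1f'%cur,'tilt %.3f'%np.degrees(np.arccos(-Rt.apply([0,0,1])[2])),'w %.4f'%s['width'],'F',np.round(s['ft_force'],1))
    for i in range(8):
        d=Rt.inv().apply(t-p); n=np.linalg.norm(d); d=d*min(1,.2/max(n,1e-9))
        X=Rt.apply([1,0,0]); cur=np.degrees(np.arctan2(X[1],X[0]))
        a=-np.radians(yaw-cur)/2; a=np.clip(a,-.3,.3)
        d=d.round(4); a=round(a,3)
        if np.abs(d).max()<.0005 and abs(a)<.003: break
        print('call',i,'xyz',d,'az',a); p=p+Rt.apply(d); Rt=Rt*R.from_rotvec([0,0,2*a])
E
python3 -c "
from h import *
plan(.4597,-.1078,.12,-105.2)"
```

```text
t 0.10 at [ 0.2693 -0.5636  0.1843] yaw -64.5 tilt 0.072 w 0.0873 F [-0.1  0.7 -0.3]
call 0 xyz [-0.1321 -0.1479  0.026 ] az 0.3
call 1 xyz [-0.1925 -0.0474  0.026 ] az 0.056
call 2 xyz [-0.0965 -0.0126  0.0127] az -0.0
```

```bash
python3 -m crank '[{"x":-0.026,"y":-0.03,"z":0.005,"az":0.06,"claw":-1},{"x":-0.053,"y":-0.059,"z":0.01,"az":0.12,"claw":-1},{"x":-0.079,"y":-0.089,"z":0.016,"az":0.18,"claw":-1},{"x":-0.106,"y":-0.118,"z":0.021,"az":0.24,"claw":-1},{"x":-0.132,"y":-0.148,"z":0.026,"az":0.3,"claw":-1}]' 15
python3 -c "
from h import *
plan(.4597,-.1078,.12,-105.2)"
```

```text
t 0.10 at [ 0.2693 -0.5636  0.1843] yaw -64.5 tilt 0.072 w 0.0873 F [-0.1  0.7 -0.3]
call 0 xyz [-0.1321 -0.1479  0.026 ] az 0.3
call 1 xyz [-0.1925 -0.0474  0.026 ] az 0.056
call 2 xyz [-0.0965 -0.0126  0.0127] az -0.0schema error: expected keys x, y, z, ax, ay, az, claw
```

```bash
python3 -m crank '[{"x":-0.026,"y":-0.03,"z":0.005,"ax":0,"ay":0,"az":0.06,"claw":-1},{"x":-0.053,"y":-0.059,"z":0.01,"ax":0,"ay":0,"az":0.12,"claw":-1},{"x":-0.079,"y":-0.089,"z":0.016,"ax":0,"ay":0,"az":0.18,"claw":-1},{"x":-0.106,"y":-0.118,"z":0.021,"ax":0,"ay":0,"az":0.24,"claw":-1},{"x":-0.132,"y":-0.148,"z":0.026,"ax":0,"ay":0,"az":0.3,"claw":-1}]' 15
python3 -c "
from h import *
plan(.4597,-.1078,.12,-105.2)"
```

```text
time: 0.52
ee_pos: [0.3456, -0.3805, 0.1587]
eef_rot: [-0.65, 0.76, 0.0, -0.0]
ft_force: [1.3, -0.5, 0.2]
width: 0.087
t 0.52 at [ 0.3456 -0.3805  0.1587] yaw -98.9 tilt 0.036 w 0.0870 F [ 1.3 -0.5  0.2]
call 0 xyz [-0.1925 -0.0475  0.026 ] az 0.055
call 1 xyz [-0.0965 -0.0128  0.0127] az 0.0
```

```bash
python3 -m crank '[{"x":-0.039,"y":-0.01,"z":0.005,"ax":0,"ay":0,"az":0.02,"claw":-1},{"x":-0.077,"y":-0.019,"z":0.01,"ax":0,"ay":0,"az":0.055,"claw":-1},{"x":-0.116,"y":-0.029,"z":0.016,"ax":0,"ay":0,"az":0.055,"claw":-1},{"x":-0.154,"y":-0.038,"z":0.021,"ax":0,"ay":0,"az":0.055,"claw":-1},{"x":-0.1925,"y":-0.0475,"z":0.026,"ax":0,"ay":0,"az":0.055,"claw":-1}]' >/dev/null
python3 -m crank '[{"x":-0.03,"y":-0.004,"z":0.004,"ax":0,"ay":0,"az":0,"claw":-1},{"x":-0.06,"y":-0.008,"z":0.008,"ax":0,"ay":0,"az":0,"claw":-1},{"x":-0.09,"y":-0.012,"z":0.012,"ax":0,"ay":0,"az":0,"claw":-1},{"x":-0.0965,"y":-0.0128,"z":0.0127,"ax":0,"ay":0,"az":0,"claw":-1},{"x":-0.0965,"y":-0.0128,"z":0.0127,"ax":0,"ay":0,"az":0,"claw":-1}]' >/dev/null
python3 -c "
from h import *
plan(.4597,-.1078,.015,-105.2)
c=camera('wrist'); cv2.imwrite('pics/w1.png',c['color'])"
```

```text
t 1.35 at [ 0.4583 -0.1069  0.1202] yaw -104.6 tilt 0.054 w 0.0869 F [-1.3  0.  -0.8]
call 0 xyz [ 0.0006 -0.0016  0.1052] az 0.005
```

View pics/w1.png

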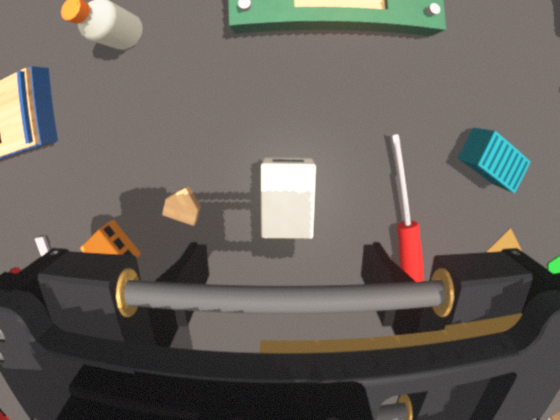

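The wrist view shows the deckhouse (262–315, 158–238) upright in the image, squarely aligned and centred between the fingers (~205 and ~365). Descending and gripping.

```bash
python3 -m crank '[{"x":0.0006,"y":-0.0016,"z":0.03,"ax":0,"ay":0,"az":0.005,"claw":-1},{"x":0.0006,"y":-0.0016,"z":0.06,"ax":0,"ay":0,"az":0.005,"claw":-1},{"x":0.0006,"y":-0.0016,"z":0.085,"ax":0,"ay":0,"az":0.005,"claw":-1},{"x":0.0006,"y":-0.0016,"z":0.1,"ax":0,"ay":0,"az":0.005,"claw":-1},{"x":0.0006,"y":-0.0016,"z":0.105,"ax":0,"ay":0,"az":0.005,"claw":-1}]' 
python3 -m crank '[{"x":0,"y":0,"z":0,"ax":0,"ay":0,"az":0,"claw":0.2},{"x":0,"y":0,"z":0,"ax":0,"ay":0,"az":0,"claw":0.6},{"x":0,"y":0,"z":0,"ax":0,"ay":0,"az":0,"claw":1},{"x":0,"y":0,"z":0,"ax":0,"ay":0,"az":0,"claw":1},{"x":0,"y":0,"z":0,"ax":0,"ay":0,"az":0,"claw":1}]' 15
python3 -m crank '[{"x":0,"y":0,"z":0,"ax":0,"ay":0,"az":0,"claw":1},{"x":0,"y":0,"z":0,"ax":0,"ay":0,"az":0,"claw":1},{"x":0,"y":0,"z":0,"ax":0,"ay":0,"az":0,"claw":1},{"x":0,"y":0,"z":0,"ax":0,"ay":0,"az":0,"claw":1},{"x":0,"y":0,"z":0,"ax":0,"ay":0,"az":0,"claw":1}]' 15
python3 -c "
from h import *
plan(.4597,-.1078,.1,-105.2)"
```

```text
time: 1.82
ee_pos: [0.457, -0.1118, 0.0131]
eef_rot: [-0.605, 0.796, 0.001, -0.001]
ft_force: [-0.1, 0.4, 0.4]
width: 0.0871
time: 2.23
ee_pos: [0.4601, -0.1107, 0.0165]
eef_rot: [-0.606, 0.796, -0.001, 0.0]
ft_force: [-0.3, -0.7, 0.7]
width: 0.0613
time: 2.65
ee_pos: [0.4595, -0.1103, 0.0156]
eef_rot: [-0.606, 0.795, -0.0, 0.0]
ft_force: [-0.5, -0.4, -0.4]
width: 0.0282
t 2.65 at [ 0.4595 -0.1103  0.0156] yaw -105.4 tilt 0.007 w 0.0282 F [-0.5 -0.4 -0.4]
call 0 xyz [-0.0025  0.0004 -0.0844] az -0.002
```

Width of 28 mm is below the block's 48 mm; looking before doing anything else.

```bash
python3 -c "
from h import *
c=camera('side'); a=cv2.resize(c['color'][150:270,240:400],(400,300))
t=camera('top')['color'][190:290,260:393]; w=camera('wrist')['color']
cv2.imwrite('pics/c2.png',np.hstack([a,cv2.resize(t,(400,300))]));s=r.read_state();print(s['width'],s['time'])
go(camera('top'),'deckh',(305,215,350,262),(0,0,200),(180,60,255),.04)
"
```

```text
0.016480436247168963 2.8
deckh ctr [ 0.4879 -0.1257] size [0.0143 0.0607] ang 175.6 px [333.1 226.2] area/box 0.79
```

View pics/c2.png

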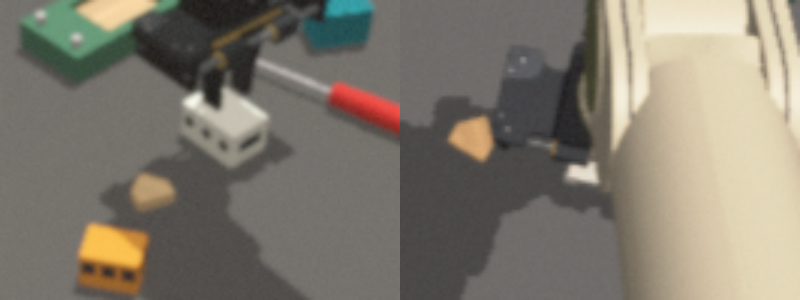

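```bash
cat >> h.py <<'E'
def proj(c,P):
    q=R.from_quat(c['orientation']).inv().apply(np.array(P)-np.array(c['eye'])); return np.array([c['cx']+c['fx']*q[0]/q[2],c['cy']+c['fy']*q[1]/q[2]])
E
python3 -c "
from h import *
S=np.load('pics/side0.npy',allow_pickle=True).item()
c=camera('side'); print(np.abs(c['eye']-S['eye']).max(),np.abs(c['orientation']-S['orientation']).max())
s=r.read_state();print(s['width'],s['time'],s['ee_pos'])
im=cv2.resize(np.hstack([S['color'][150:270,260:400],c['color'][150:270,260:400]]),None,fx=2.8,fy=2.8,interpolation=cv2.INTER_CUBIC)
def dot(P,off,col):
    u=(proj(S,P)-[260,150]+[off,0])*2.8; cv2.circle(im,tuple(u.astype(int).tolist()),3,col,-1)
a=np.radians(-15.2);ex=np.array([np.cos(a),np.sin(a)])*.035;ey=np.array([-np.sin(a),np.cos(a)])*.024
for i in(1,-1):
  for j in (1,-1): 
    for z in (.04,0):
      p=np.array([.4597,-.1078])+i*ex+j*ey
      dot([*p,z],0,(0,0,255)); dot([*p,z],140,(0,0,255))
dot(s['ee_pos'],140,(0,255,0)); dot(s['ee_pos']+[0,0,.1],140,(0,255,0))
cv2.imwrite('pics/c3.png',im)
"
```

```text
0.0 0.0
0.008093260768425049 2.9 [ 0.45945672 -0.11034218  0.01558765]
```

View pics/c3.png

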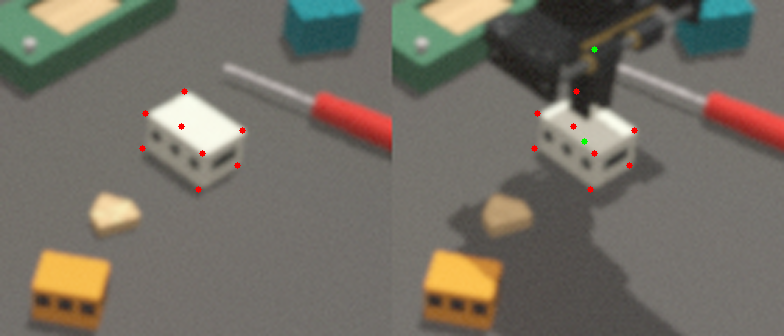

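Both views agree on the block, but the real fingertips are visibly about 35 mm above the reported TCP (the tips at (585,110) in the crop, the reported TCP at (584,141)), so the fingers shut above the roof without touching it. I'll check the reported pose against known points in the wrist view.

```bash
python3 -m crank '[{"x":0,"y":0,"z":-0.03,"ax":0,"ay":0,"az":0,"claw":0.5},{"x":0,"y":0,"z":-0.06,"ax":0,"ay":0,"az":0,"claw":0},{"x":0,"y":0,"z":-0.085,"ax":0,"ay":0,"az":0,"claw":-1},{"x":0,"y":0,"z":-0.1,"ax":0,"ay":0,"az":0,"claw":-1},{"x":0,"y":0,"z":-0.105,"ax":0,"ay":0,"az":0,"claw":-1}]' 
python3 -m crank '[{"x":0,"y":0,"z":0,"ax":0,"ay":0,"az":0,"claw":-1},{"x":0,"y":0,"z":0,"ax":0,"ay":0,"az":0,"claw":-1},{"x":0,"y":0,"z":0,"ax":0,"ay":0,"az":0,"claw":-1},{"x":0,"y":0,"z":0,"ax":0,"ay":0,"az":0,"claw":-1},{"x":0,"y":0,"z":0,"ax":0,"ay":0,"az":0,"claw":-1}]'
python3 - <<'E'
from h import *
for n in ('wrist','side','top'):
    c=camera(n); np.save(f'pics/{n}1.npy',c,allow_pickle=True); cv2.imwrite(f'pics/{n}1.png',c['color'])
    if n=='wrist': w=c
s=r.read_state(); print(s['ee_pos'],s['joint_positions'].round(3) if hasattr(s['joint_positions'],'round') else s['joint_positions'])
print({k:v for k,v in w.items() if k!='color'})
Rt=R.from_quat(s['eef_rot']); print('eye in tool',Rt.inv().apply(w['eye']-s['ee_pos']),'cam axes in tool\n',(Rt.inv()*R.from_quat(w['orientation'])).as_matrix().round(3))
def wp(P):
    q=R.from_quat(w['orientation']).inv().apply(np.array(P)-w['eye']); th=np.arctan2(np.hypot(q[0],q[1]),q[2]); k=th/np.hypot(q[0],q[1]); return np.array([w['cx']+w['fx']*k*q[0],w['cy']+w['fy']*k*q[1]])
im=w['color'].copy()
a=np.radians(-15.2);ex=np.array([np.cos(a),np.sin(a)])*.035;ey=np.array([-np.sin(a),np.cos(a)])*.024
for i in(1,-1):
  for j in(1,-1):
    p=np.array([.4597,-.1078])+i*ex+j*ey; cv2.circle(im,tuple(wp([*p,.04]).astype(int).tolist()),3,(0,0,255),-1)
b=np.radians(-101.9);bx=np.array([np.cos(b),np.sin(b)]);by=np.array([-bx[1],bx[0]])
for i in(1,-1):
    p=np.array([.6505,-.2054])+i*.085*bx-.028*by; cv2.circle(im,tuple(wp([*p,.044]).astype(int).tolist()),3,(0,0,255),-1)
    p=np.array([.6505,-.2054])+i*.085*bx+.028*by; cv2.circle(im,tuple(wp([*p,.044]).astype(int).tolist()),3,(0,0,255),-1)
cv2.circle(im,tuple(wp([.67,.0107,.105]).astype(int).tolist()),3,(255,0,255),-1)
cv2.imwrite('pics/w4.png',im)
E
```

```text
time: 3.32
ee_pos: [0.4609, -0.1106, 0.1233]
eef_rot: [-0.606, 0.795, -0.002, 0.001]
ft_force: [0.4, -0.2, 0.3]
width: 0.0337
time: 3.73
ee_pos: [0.4589, -0.1102, 0.1196]
eef_rot: [-0.606, 0.795, 0.001, -0.0]
ft_force: [0.0, 0.5, 1.4]
width: 0.067
[ 0.45924716 -0.11026397  0.12019688] [ 0.541  0.071 -0.414  1.916  0.031  1.161 -1.724]
{'fx': 325.19226210127806, 'fy': 325.19226210127806, 'cx': 284.6143750729109, 'cy': 207.69356542691182, 'eye': array([ 0.53684381, -0.13209653,  0.31949003]), 'orientation': array([-0.5991896 ,  0.78693177,  0.11717989, -0.08932579])}
eye in tool [ 0.00043547 -0.08048575 -0.19934271] cam axes in tool
 [[ 1.    -0.001  0.   ]
 [ 0.001  0.957  0.291]
 [-0.    -0.291  0.957]]
```

View pics/w4.png

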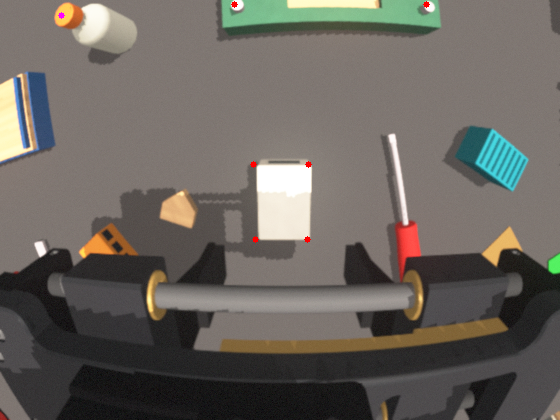

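The wrist picture agrees with the reported pose to within a few pixels in x/y (block corners at (253–308,163–240)). But the fingertips span ~158 px at full opening, implying tips ~40 mm short of the reported TCP. I'll measure that from the side view.

Run:
```python
from h import *
c=np.load('pics/side1.npy',allow_pickle=True).item(); s=r.read_state(); p=s['ee_pos']; print(p,s['width'])
x0,y0=250,90;k=5
im=cv2.resize(c['color'][y0:y0+110,x0:x0+150],None,fx=k,fy=k,interpolation=cv2.INTER_CUBIC)
X=R.from_quat(s['eef_rot']).apply([1,0,0])
for sg in(-1,0,1):
  for z in range(0,81,10):
    u=(proj(c,p+sg*X*s['width']/2+[0,0,z/1000])-[x0,y0])*k
    cv2.circle(im,tuple(u.astype(int).tolist()),2 if z%20 else 4,((255,255,0),(0,255,0),(0,0,255))[sg+1],-1)
cv2.imwrite('pics/c5.png',im)
```

```text
[ 0.45924716 -0.11026397  0.12019688] 0.07896494976452788
```

View pics/c5.png

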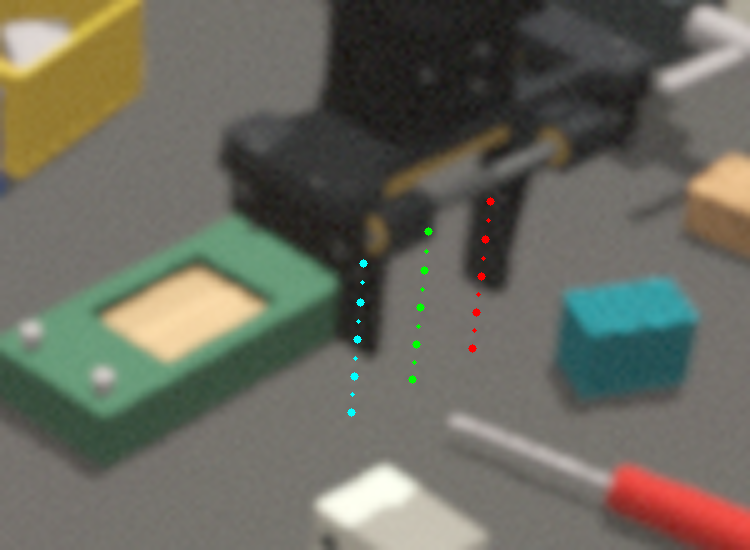

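The real tips end about 34 mm above the reported TCP (dots every 10 mm; left tip row ~350, right ~288, both ≈34 mm). So true tip z ≈ reported z + 0.034, with x/y fine. Descending to reported z ≈ −0.015 while watching the force.

```bash
python3 -m crank '[{"x":0,"y":0,"z":0.03,"ax":0,"ay":0,"az":0,"claw":-1},{"x":0,"y":0,"z":0.06,"ax":0,"ay":0,"az":0,"claw":-1},{"x":0,"y":0,"z":0.085,"ax":0,"ay":0,"az":0,"claw":-1},{"x":0,"y":0,"z":0.1,"ax":0,"ay":0,"az":0,"claw":-1},{"x":0,"y":0,"z":0.105,"ax":0,"ay":0,"az":0,"claw":-1}]' 
python3 -m crank '[{"x":0,"y":0,"z":0.006,"ax":0,"ay":0,"az":0,"claw":-1},{"x":0,"y":0,"z":0.012,"ax":0,"ay":0,"az":0,"claw":-1},{"x":0,"y":0,"z":0.018,"ax":0,"ay":0,"az":0,"claw":-1},{"x":0,"y":0,"z":0.024,"ax":0,"ay":0,"az":0,"claw":-1},{"x":0,"y":0,"z":0.029,"ax":0,"ay":0,"az":0,"claw":-1}]' 
python3 -m crank '[{"x":0,"y":0,"z":0,"ax":0,"ay":0,"az":0,"claw":0},{"x":0,"y":0,"z":0,"ax":0,"ay":0,"az":0,"claw":0.3},{"x":0,"y":0,"z":0,"ax":0,"ay":0,"az":0,"claw":1},{"x":0,"y":0,"z":0,"ax":0,"ay":0,"az":0,"claw":1},{"x":0,"y":0,"z":0,"ax":0,"ay":0,"az":0,"claw":1}]' 15
python3 -m crank '[{"x":0,"y":0,"z":0,"ax":0,"ay":0,"az":0,"claw":1},{"x":0,"y":0,"z":0,"ax":0,"ay":0,"az":0,"claw":1},{"x":0,"y":0,"z":0,"ax":0,"ay":0,"az":0,"claw":1},{"x":0,"y":0,"z":0,"ax":0,"ay":0,"az":0,"claw":1},{"x":0,"y":0,"z":0,"ax":0,"ay":0,"az":0,"claw":1}]' 15
python3 -c "
from h import *
plan(.4597,-.1078,-.015,-105.2)"
```

```text
time: 4.3
ee_pos: [0.4576, -0.1099, 0.013]
eef_rot: [-0.606, 0.795, 0.002, -0.001]
ft_force: [-1.2, -0.3, 0.1]
width: 0.0868
time: 4.72
ee_pos: [0.4597, -0.1105, -0.0136]
eef_rot: [-0.606, 0.795, -0.0, 0.0]
ft_force: [0.7, -0.2, -0.1]
width: 0.0868
time: 5.13
ee_pos: [0.4597, -0.1104, -0.0131]
eef_rot: [-0.606, 0.795, -0.0, 0.0]
ft_force: [0.9, 0.1, 0.2]
width: 0.0615
time: 5.55
ee_pos: [0.4595, -0.1103, -0.0133]
eef_rot: [-0.606, 0.795, -0.0, 0.0]
ft_force: [-1.2, -0.8, 2.4]
width: 0.0478
t 5.55 at [ 0.4595 -0.1103 -0.0133] yaw -105.4 tilt 0.016 w 0.0478 F [-1.2 -0.8  2.4]
call 0 xyz [-0.0025  0.0005  0.0017] az -0.002
```

Width 47.8 mm: gripped. Lift, then go toward the tug.

```bash
python3 -m crank '[{"x":0,"y":0,"z":-0.01,"ax":0,"ay":0,"az":0,"claw":1},{"x":0,"y":0,"z":-0.03,"ax":0,"ay":0,"az":0,"claw":1},{"x":0,"y":0,"z":-0.055,"ax":0,"ay":0,"az":0,"claw":1},{"x":0,"y":0,"z":-0.08,"ax":0,"ay":0,"az":0,"claw":1},{"x":0,"y":0,"z":-0.1,"ax":0,"ay":0,"az":0,"claw":1}]' 25
python3 -c "
from h import *
plan(.6475,.228,.06,-7.7)"
```

```text
time: 5.97
ee_pos: [0.4597, -0.1102, 0.089]
eef_rot: [-0.606, 0.795, -0.0, 0.0]
ft_force: [0.7, -0.4, -0.2]
width: 0.048
t 5.97 at [ 0.4597 -0.1102  0.089 ] yaw -105.4 tilt 0.072 w 0.0480 F [ 0.7 -0.4 -0.2]
call 0 xyz [-0.1938 -0.0471  0.015 ] az -0.3
call 1 xyz [-0.1253 -0.1393  0.0141] az -0.3
call 2 xyz [ 0. -0.  0.] az -0.252
```

```bash
python3 -m crank '[{"x":-0.038,"y":-0.009,"z":0.003,"ax":0,"ay":0,"az":-0.06,"claw":1},{"x":-0.077,"y":-0.019,"z":0.006,"ax":0,"ay":0,"az":-0.12,"claw":1},{"x":-0.116,"y":-0.028,"z":0.009,"ax":0,"ay":0,"az":-0.18,"claw":1},{"x":-0.155,"y":-0.038,"z":0.012,"ax":0,"ay":0,"az":-0.24,"claw":1},{"x":-0.1938,"y":-0.0471,"z":0.015,"ax":0,"ay":0,"az":-0.3,"claw":1}]' >/dev/null
python3 -m crank '[{"x":-0.025,"y":-0.028,"z":0.003,"ax":0,"ay":0,"az":-0.06,"claw":1},{"x":-0.05,"y":-0.056,"z":0.006,"ax":0,"ay":0,"az":-0.12,"claw":1},{"x":-0.075,"y":-0.084,"z":0.008,"ax":0,"ay":0,"az":-0.18,"claw":1},{"x":-0.1,"y":-0.112,"z":0.011,"ax":0,"ay":0,"az":-0.24,"claw":1},{"x":-0.1253,"y":-0.1393,"z":0.0141,"ax":0,"ay":0,"az":-0.3,"claw":1}]' >/dev/null
python3 -m crank '[{"x":0,"y":0,"z":0,"ax":0,"ay":0,"az":-0.06,"claw":1},{"x":0,"y":0,"z":0,"ax":0,"ay":0,"az":-0.12,"claw":1},{"x":0,"y":0,"z":0,"ax":0,"ay":0,"az":-0.18,"claw":1},{"x":0,"y":0,"z":0,"ax":0,"ay":0,"az":-0.24,"claw":1},{"x":0,"y":0,"z":0,"ax":0,"ay":0,"az":-0.252,"claw":1}]'
python3 -c "
from h import *
plan(.6475,.228,.03,-7.7)
w=camera('wrist'); cv2.imwrite('pics/w6.png',w['color']); np.save('pics/w6.npy',w,allow_pickle=True)"
```

```text
time: 7.22
ee_pos: [0.6472, 0.2275, 0.0577]
eef_rot: [0.998, -0.065, -0.0, 0.0]
ft_force: [0.4, -0.5, -1.0]
width: 0.0476
t 7.22 at [0.6472 0.2275 0.0577] yaw -7.4 tilt 0.034 w 0.0476 F [ 0.4 -0.5 -1. ]
call 0 xyz [ 0.0003 -0.0006  0.0277] az 0.002
```

View pics/w6.png

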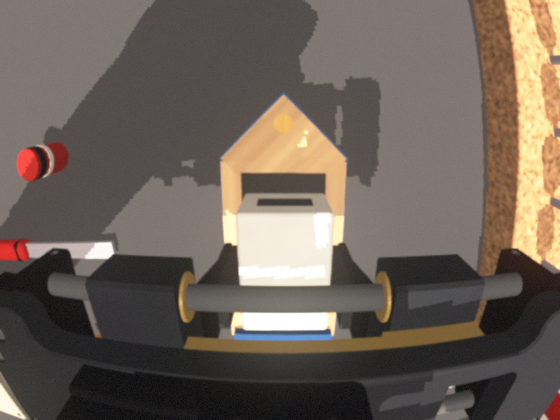

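The block (238–331) sits centred and parallel on the hull (221–346, post at 283). Checking lengthwise using the rectangle's front edge (row ~173) and the bow tip (row ~95).

```bash
cat >> h.py <<'E'
def wplane(w,u,v,z):
    a=np.array([u-w['cx'],v-w['cy']])/w['fx']; t=np.linalg.norm(a)
    d=R.from_quat(w['orientation']).apply([*(a/t*np.sin(t)),np.cos(t)]); e=w['eye']; return e+d*(z-e[2])/d[2]
def intool(w,u,v,z):
    s=r.read_state(); return R.from_quat(s['eef_rot']).inv().apply(wplane(w,u,v,z)-s['ee_pos'])*1000
E
python3 - <<'E'
from h import *
w=np.load('pics/w6.npy',allow_pickle=True).item()
s=r.read_state(); print(s['ee_pos'])
for n,u,v,z in[('bow',283.5,95,.04),('rectL',242,173,.04),('rectR',326,173,.04),('post',283,122,.052),('blkfrontL',242,196,.116),('blkfrontR',327,196,.116)]: print(n,intool(w,u,v,z)[:2].round(1))
E
```

```text
[0.64718021 0.22747193 0.05767891]
bow [ -0.4 -90.7]
rectL [-28.6 -38. ]
rectR [ 28.9 -38.2]
post [ -0.6 -73. ]
blkfrontL [-18.8 -41.9]
blkfrontR [ 19.7 -42. ]
```

```bash
python3 -m crank '[{"x":0,"y":-0.002,"z":0.01,"ax":0,"ay":0,"az":0,"claw":1},{"x":0,"y":-0.002,"z":0.018,"ax":0,"ay":0,"az":0,"claw":1},{"x":0,"y":-0.002,"z":0.024,"ax":0,"ay":0,"az":0,"claw":1},{"x":0,"y":-0.002,"z":0.028,"ax":0,"ay":0,"az":0,"claw":1},{"x":0,"y":-0.002,"z":0.031,"ax":0,"ay":0,"az":0,"claw":1}]'
python3 -m crank '[{"x":0,"y":0,"z":0,"ax":0,"ay":0,"az":0,"claw":1},{"x":0,"y":0,"z":0,"ax":0,"ay":0,"az":0,"claw":1},{"x":0,"y":0,"z":0,"ax":0,"ay":0,"az":0,"claw":1},{"x":0,"y":0,"z":0,"ax":0,"ay":0,"az":0,"claw":1},{"x":0,"y":0,"z":0,"ax":0,"ay":0,"az":0,"claw":1}]'
```

```text
time: 7.68
ee_pos: [0.6469, 0.2295, 0.0267]
eef_rot: [0.998, -0.068, -0.001, 0.001]
ft_force: [-12.6, -7.7, 27.9]
width: 0.0476
time: 8.1
ee_pos: [0.6475, 0.2298, 0.0269]
eef_rot: [0.998, -0.068, 0.0, 0.0]
ft_force: [-2.8, -2.3, 5.0]
width: 0.0478
```

```bash
python3 -m crank '[{"x":0,"y":0,"z":0,"ax":0,"ay":0,"az":0,"claw":0},{"x":0,"y":0,"z":0,"ax":0,"ay":0,"az":0,"claw":-0.5},{"x":0,"y":0,"z":0,"ax":0,"ay":0,"az":0,"claw":-1},{"x":0,"y":0,"z":0,"ax":0,"ay":0,"az":0,"claw":-1},{"x":0,"y":0,"z":0,"ax":0,"ay":0,"az":0,"claw":-1}]'
python3 -m crank '[{"x":0,"y":0,"z":-0.005,"ax":0,"ay":0,"az":0,"claw":-1},{"x":0,"y":0,"z":-0.03,"ax":0,"ay":0,"az":0,"claw":-1},{"x":0,"y":0,"z":-0.06,"ax":0,"ay":0,"az":0,"claw":-1},{"x":0,"y":0,"z":-0.09,"ax":0,"ay":0,"az":0,"claw":-1},{"x":0,"y":0,"z":-0.1,"ax":0,"ay":0,"az":0,"claw":-1}]'
python3 -c "
from h import *
w=camera('wrist'); cv2.imwrite('pics/w7.png',w['color']); np.save('pics/w7.npy',w,allow_pickle=True)
plan(.449,.1013,.10,-69)"
```

```text
time: 8.52
ee_pos: [0.6476, 0.2298, 0.0263]
eef_rot: [0.998, -0.068, 0.0, 0.0]
ft_force: [-0.7, 0.1, -0.1]
width: 0.067
time: 8.93
ee_pos: [0.6491, 0.231, 0.1319]
eef_rot: [0.998, -0.068, 0.003, -0.001]
ft_force: [0.4, 0.3, 0.5]
width: 0.0865
t 8.98 at [0.6494 0.2311 0.1322] yaw -7.8 tilt 0.391 w 0.0868 F [ 0.8 -0.   2.3]
call 0 xyz [-0.1504  0.1293  0.0254] az 0.3
call 1 xyz [-0.0105  0.0393  0.0052] az 0.234
```

View pics/w7.png

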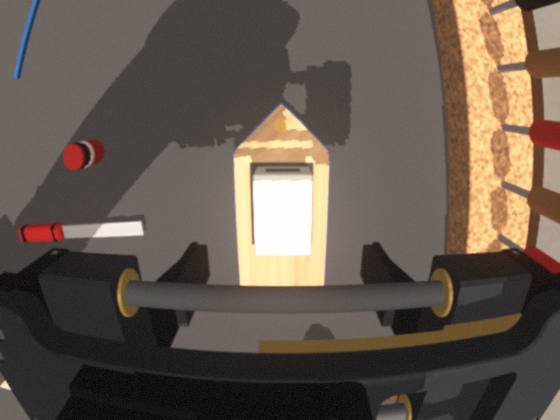

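The deckhouse stands on the tug (roof 255–311 × ~176–254), with the rectangle edge visible in front (row ~163) and at its left. Measuring its offset.

Run:
```python
from h import *
w=np.load('pics/w7.npy',allow_pickle=True).item(); im=w['color']
g=cv2.cvtColor(im,cv2.COLOR_BGR2GRAY)
print('col284',g[150:262:2,284].tolist()); print('row215',g[215,230:335:2].tolist())
for n,u,v,z in[('roofFL',255,176,.08),('roofFR',311,176,.08),('roofBL',255,254,.08),('roofBR',311,254,.08),('baseF',283,168,.04),('rectL',249,163,.04),('rectR',318,163,.04),('post',282,124,.052),('bow',282,104,.04)]: print(n,intool(w,u,v,z)[:2].round(1),wplane(w,u,v,z)[:2].round(4))
```

```text
col284 [176, 177, 179, 180, 181, 176, 124, 86, 110, 111, 89, 134, 174, 218, 222, 252, 254, 254, 254, 254, 254, 254, 254, 254, 254, 254, 254, 254, 254, 254, 254, 254, 254, 254, 254, 254, 254, 254, 254, 254, 255, 254, 254, 254, 254, 254, 254, 254, 254, 254, 254, 254, 253, 241, 241, 240]
row215 [116, 116, 124, 216, 239, 240, 241, 241, 239, 235, 214, 120, 240, 254, 254, 254, 254, 254, 254, 254, 254, 254, 254, 254, 254, 254, 254, 254, 254, 254, 254, 254, 254, 254, 254, 254, 254, 254, 254, 254, 254, 225, 232, 234, 237, 236, 234, 233, 226, 131, 119, 119, 118]
roofFL [-23. -29.] [0.6309 0.2631]
roofFR [ 21.2 -28.9] [0.6747 0.257 ]
roofBL [-24.9  38.4] [0.6199 0.1965]
roofBR [22.9 38.5] [0.6672 0.19  ]
baseF [ -1.1 -28.3] [0.6528 0.2596]
rectL [-32.  -33.2] [0.6228 0.2685]
rectR [ 30.7 -33. ] [0.685  0.2599]
post [ -1.9 -68.8] [0.6574 0.2997]
bow [ -1.9 -86.3] [0.6598 0.3171]
```

Relative to the rectangle, the deckhouse is off by ≤2 mm both ways. Now the wheelhouse.

```bash
python3 -m crank '[{"x":-0.03,"y":0.026,"z":0.005,"ax":0,"ay":0,"az":0.06,"claw":-1},{"x":-0.06,"y":0.052,"z":0.01,"ax":0,"ay":0,"az":0.12,"claw":-1},{"x":-0.09,"y":0.078,"z":0.015,"ax":0,"ay":0,"az":0.18,"claw":-1},{"x":-0.12,"y":0.103,"z":0.02,"ax":0,"ay":0,"az":0.24,"claw":-1},{"x":-0.1504,"y":0.1293,"z":0.0254,"ax":0,"ay":0,"az":0.3,"claw":-1}]' >/dev/null
python3 -m crank '[{"x":-0.005,"y":0.02,"z":0.002,"ax":0,"ay":0,"az":0.06,"claw":-1},{"x":-0.01,"y":0.039,"z":0.005,"ax":0,"ay":0,"az":0.12,"claw":-1},{"x":-0.01,"y":0.039,"z":0.005,"ax":0,"ay":0,"az":0.18,"claw":-1},{"x":-0.01,"y":0.039,"z":0.005,"ax":0,"ay":0,"az":0.234,"claw":-1},{"x":-0.01,"y":0.039,"z":0.005,"ax":0,"ay":0,"az":0.234,"claw":-1}]' >/dev/null
python3 -c "
from h import *
w=camera('wrist'); cv2.imwrite('pics/w8.png',w['color']); np.save('pics/w8.npy',w,allow_pickle=True)
plan(.449,.1013,-.018,-69)
t=camera('top'); cv2.imwrite('pics/t8.png',t['color']); go(t,'deckh',(165,145,230,205),(0,0,225),(180,45,255),.08)"
```

```text
t 9.87 at [0.4473 0.0996 0.096 ] yaw -68.9 tilt 0.022 w 0.0868 F [0.1 1.  0.6]
call 0 xyz [-0.001  -0.0021  0.114 ] az 0.001
deckh ctr [0.6488 0.2286] size [0.0481 0.0738] ang -97.8 px [192.4 168. ] area/box 0.92
```

View pics/w8.png

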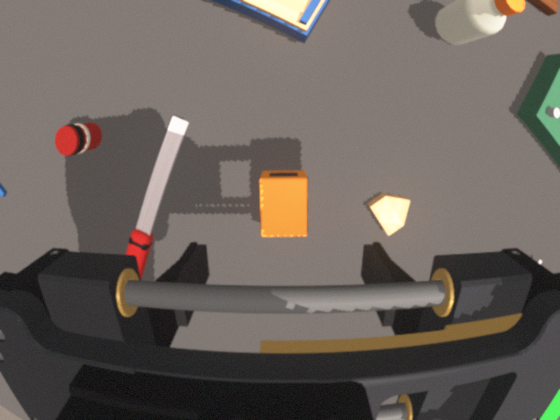

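The wheelhouse (261–307 × 172–237) is square and centred between the fingers, with the file and offcut well outside. The top camera puts the deckhouse at (0.6488, 0.2286), −97.8°, matching the rectangle. Descend and grip.

```bash
python3 -m crank '[{"x":-0.001,"y":-0.002,"z":0.03,"ax":0,"ay":0,"az":0,"claw":-1},{"x":-0.001,"y":-0.002,"z":0.06,"ax":0,"ay":0,"az":0,"claw":-1},{"x":-0.001,"y":-0.002,"z":0.085,"ax":0,"ay":0,"az":0,"claw":-1},{"x":-0.001,"y":-0.002,"z":0.102,"ax":0,"ay":0,"az":0,"claw":-1},{"x":-0.001,"y":-0.002,"z":0.114,"ax":0,"ay":0,"az":0,"claw":-1}]' 
python3 -m crank '[{"x":0,"y":0,"z":0,"ax":0,"ay":0,"az":0,"claw":0},{"x":0,"y":0,"z":0,"ax":0,"ay":0,"az":0,"claw":0.3},{"x":0,"y":0,"z":0,"ax":0,"ay":0,"az":0,"claw":1},{"x":0,"y":0,"z":0,"ax":0,"ay":0,"az":0,"claw":1},{"x":0,"y":0,"z":0,"ax":0,"ay":0,"az":0,"claw":1}]' 15
python3 -m crank '[{"x":0,"y":0,"z":0,"ax":0,"ay":0,"az":0,"claw":1},{"x":0,"y":0,"z":0,"ax":0,"ay":0,"az":0,"claw":1},{"x":0,"y":0,"z":0,"ax":0,"ay":0,"az":0,"claw":1},{"x":0,"y":0,"z":0,"ax":0,"ay":0,"az":0,"claw":1},{"x":0,"y":0,"z":0,"ax":0,"ay":0,"az":0,"claw":1}]' 15
python3 -m crank '[{"x":0,"y":0,"z":0,"ax":0,"ay":0,"az":0,"claw":1},{"x":0,"y":0,"z":0,"ax":0,"ay":0,"az":0,"claw":1},{"x":0,"y":0,"z":0,"ax":0,"ay":0,"az":0,"claw":1},{"x":0,"y":0,"z":0,"ax":0,"ay":0,"az":0,"claw":1},{"x":0,"y":0,"z":0,"ax":0,"ay":0,"az":0,"claw":1}]' 20
python3 -m crank '[{"x":0,"y":0,"z":-0.01,"ax":0,"ay":0,"az":0,"claw":1},{"x":0,"y":0,"z":-0.035,"ax":0,"ay":0,"az":0,"claw":1},{"x":0,"y":0,"z":-0.07,"ax":0,"ay":0,"az":0,"claw":1},{"x":0,"y":0,"z":-0.105,"ax":0,"ay":0,"az":0,"claw":1},{"x":0,"y":0,"z":-0.13,"ax":0,"ay":0,"az":0,"claw":1}]' 
python3 -c "
from h import *
plan(.6485,.2288,.11,-7.8)"
```

```text
time: 10.33
ee_pos: [0.4479, 0.1016, -0.0199]
eef_rot: [0.825, -0.564, -0.001, 0.001]
ft_force: [0.6, -0.4, 1.4]
width: 0.087
time: 10.75
ee_pos: [0.4498, 0.1015, -0.0169]
eef_rot: [0.824, -0.566, 0.001, -0.0]
ft_force: [0.2, 0.1, -0.3]
width: 0.0616
time: 11.17
ee_pos: [0.4491, 0.1014, -0.0177]
eef_rot: [0.824, -0.566, 0.0, -0.0]
ft_force: [-0.8, -0.1, 2.9]
width: 0.0397
time: 11.58
ee_pos: [0.4491, 0.1014, -0.0177]
eef_rot: [0.824, -0.566, 0.0, 0.0]
ft_force: [-1.2, -1.4, 5.9]
width: 0.0398
time: 12.0
ee_pos: [0.4494, 0.1022, 0.1153]
eef_rot: [0.825, -0.566, 0.001, -0.001]
ft_force: [-0.3, 0.2, -0.2]
width: 0.04
t 12.00 at [0.4494 0.1022 0.1153] yaw -68.9 tilt 0.127 w 0.0400 F [-0.3  0.2 -0.2]
call 0 xyz [-0.0394 -0.196   0.0049] az -0.3
call 1 xyz [ 0.0141 -0.0332  0.0009] az -0.233
```

Gripped at 40 mm. Carry, then lower to reported z ≈ 0.063.

```bash
python3 -m crank '[{"x":-0.008,"y":-0.039,"z":0.001,"ax":0,"ay":0,"az":-0.06,"claw":1},{"x":-0.016,"y":-0.078,"z":0.002,"ax":0,"ay":0,"az":-0.12,"claw":1},{"x":-0.024,"y":-0.117,"z":0.003,"ax":0,"ay":0,"az":-0.18,"claw":1},{"x":-0.032,"y":-0.157,"z":0.004,"ax":0,"ay":0,"az":-0.24,"claw":1},{"x":-0.0394,"y":-0.196,"z":0.0049,"ax":0,"ay":0,"az":-0.3,"claw":1}]' >/dev/null
python3 -m crank '[{"x":0.007,"y":-0.016,"z":0.001,"ax":0,"ay":0,"az":-0.06,"claw":1},{"x":0.014,"y":-0.033,"z":0.001,"ax":0,"ay":0,"az":-0.12,"claw":1},{"x":0.014,"y":-0.033,"z":0.001,"ax":0,"ay":0,"az":-0.18,"claw":1},{"x":0.014,"y":-0.033,"z":0.001,"ax":0,"ay":0,"az":-0.233,"claw":1},{"x":0.014,"y":-0.033,"z":0.001,"ax":0,"ay":0,"az":-0.233,"claw":1}]' >/dev/null
python3 -m crank '[{"x":0,"y":0,"z":0,"ax":0,"ay":0,"az":0,"claw":1},{"x":0,"y":0,"z":0,"ax":0,"ay":0,"az":0,"claw":1},{"x":0,"y":0,"z":0,"ax":0,"ay":0,"az":0,"claw":1},{"x":0,"y":0,"z":0,"ax":0,"ay":0,"az":0,"claw":1},{"x":0,"y":0,"z":0,"ax":0,"ay":0,"az":0,"claw":1}]'
python3 -c "
from h import *
plan(.6485,.2288,.063,-7.8)
w=camera('wrist'); cv2.imwrite('pics/w9.png',w['color']); np.save('pics/w9.npy',w,allow_pickle=True)"
```

```text
time: 13.25
ee_pos: [0.648, 0.2277, 0.1065]
eef_rot: [0.998, -0.069, 0.0, 0.0]
ft_force: [-0.4, 0.9, -0.7]
width: 0.0399
t 13.25 at [0.648  0.2277 0.1065] yaw -7.9 tilt 0.030 w 0.0399 F [-0.4  0.9 -0.7]
call 0 xyz [ 0.0003 -0.0012  0.0435] az -0.001
```

View pics/w9.png

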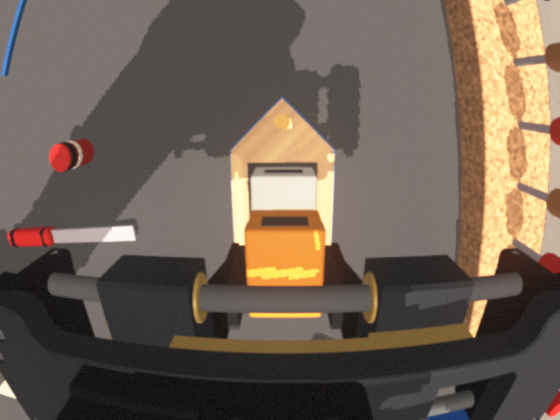

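The wheelhouse (247–323, centre 285) is aligned over the deckhouse (251–316, centre 284). Lower and release.

```bash
python3 -m crank '[{"x":0,"y":-0.001,"z":0.015,"ax":0,"ay":0,"az":0,"claw":1},{"x":0,"y":-0.001,"z":0.027,"ax":0,"ay":0,"az":0,"claw":1},{"x":0,"y":-0.001,"z":0.036,"ax":0,"ay":0,"az":0,"claw":1},{"x":0,"y":-0.001,"z":0.041,"ax":0,"ay":0,"az":0,"claw":1},{"x":0,"y":-0.001,"z":0.0435,"ax":0,"ay":0,"az":0,"claw":1}]'
python3 -m crank '[{"x":0,"y":0,"z":0,"ax":0,"ay":0,"az":0,"claw":1},{"x":0,"y":0,"z":0,"ax":0,"ay":0,"az":0,"claw":1},{"x":0,"y":0,"z":0,"ax":0,"ay":0,"az":0,"claw":1},{"x":0,"y":0,"z":0,"ax":0,"ay":0,"az":0,"claw":1},{"x":0,"y":0,"z":0,"ax":0,"ay":0,"az":0,"claw":1}]'
```

```text
time: 13.72
ee_pos: [0.6472, 0.2283, 0.0622]
eef_rot: [0.998, -0.069, -0.001, 0.001]
ft_force: [-9.7, -7.2, 23.4]
width: 0.0399
time: 14.13
ee_pos: [0.6482, 0.2288, 0.0626]
eef_rot: [0.998, -0.069, 0.0, -0.0]
ft_force: [-0.0, 0.0, -0.4]
width: 0.0401
```

```bash
python3 -m crank '[{"x":0,"y":0,"z":0,"ax":0,"ay":0,"az":0,"claw":0.3},{"x":0,"y":0,"z":0,"ax":0,"ay":0,"az":0,"claw":-0.3},{"x":0,"y":0,"z":0,"ax":0,"ay":0,"az":0,"claw":-1},{"x":0,"y":0,"z":0,"ax":0,"ay":0,"az":0,"claw":-1},{"x":0,"y":0,"z":0,"ax":0,"ay":0,"az":0,"claw":-1}]'
python3 -m crank '[{"x":0,"y":0,"z":0,"ax":0,"ay":0,"az":0,"claw":-1},{"x":0,"y":0,"z":-0.02,"ax":0,"ay":0,"az":0,"claw":-1},{"x":0,"y":0,"z":-0.04,"ax":0,"ay":0,"az":0,"claw":-1},{"x":0,"y":0,"z":-0.065,"ax":0,"ay":0,"az":0,"claw":-1},{"x":0,"y":0,"z":-0.07,"ax":0,"ay":0,"az":0,"claw":-1}]'
python3 -c "
from h import *
plan(.4426,.3087,.10,-7.8)"
```

```text
time: 14.55
ee_pos: [0.6482, 0.2289, 0.0628]
eef_rot: [0.998, -0.069, 0.0, -0.0]
ft_force: [-0.1, -0.4, -0.0]
width: 0.0589
time: 14.97
ee_pos: [0.6495, 0.2299, 0.1371]
eef_rot: [0.998, -0.069, 0.002, -0.001]
ft_force: [0.1, -0.4, 1.9]
width: 0.0853
t 14.97 at [0.6495 0.2299 0.1371] yaw -7.9 tilt 0.290 w 0.0853 F [ 0.1 -0.4  1.9]
call 0 xyz [-0.1924 -0.0442  0.0324] az -0.001
call 1 xyz [-0.0235 -0.0054  0.0039] az 0.0
```

```bash
python3 -m crank '[{"x":-0.038,"y":-0.009,"z":0,"ax":0,"ay":0,"az":0,"claw":-1},{"x":-0.077,"y":-0.018,"z":0.005,"ax":0,"ay":0,"az":0,"claw":-1},{"x":-0.116,"y":-0.027,"z":0.015,"ax":0,"ay":0,"az":0,"claw":-1},{"x":-0.154,"y":-0.035,"z":0.025,"ax":0,"ay":0,"az":0,"claw":-1},{"x":-0.1924,"y":-0.0442,"z":0.0324,"ax":0,"ay":0,"az":0,"claw":-1}]' >/dev/null
python3 -m crank '[{"x":-0.015,"y":-0.004,"z":0.003,"ax":0,"ay":0,"az":0,"claw":-1},{"x":-0.0235,"y":-0.0054,"z":0.004,"ax":0,"ay":0,"az":0,"claw":-1},{"x":-0.0235,"y":-0.0054,"z":0.004,"ax":0,"ay":0,"az":0,"claw":-1},{"x":-0.0235,"y":-0.0054,"z":0.004,"ax":0,"ay":0,"az":0,"claw":-1},{"x":-0.0235,"y":-0.0054,"z":0.004,"ax":0,"ay":0,"az":0,"claw":-1}]' >/dev/null
python3 -c "
from h import *
w=camera('wrist'); cv2.imwrite('pics/w10.png',w['color']); np.save('pics/w10.npy',w,allow_pickle=True)
plan(.4426,.3087,-.014,-7.8)
t=camera('top'); cv2.imwrite('pics/t10.png',t['color']); go(t,'wheelh',(165,145,230,205),(15,150,150),(35,255,255),.116)"
```

```text
t 15.85 at [0.4429 0.3068 0.0964] yaw -8.0 tilt 0.033 w 0.0870 F [ 0.1 -0.4  0.5]
call 0 xyz [-0.0006 -0.0018  0.1104] az -0.002
wheelh ctr [0.6481 0.2254] size [0.0452 0.0589] ang -103.6 px [190.6 163.7] area/box 0.83
```

View pics/w10.png

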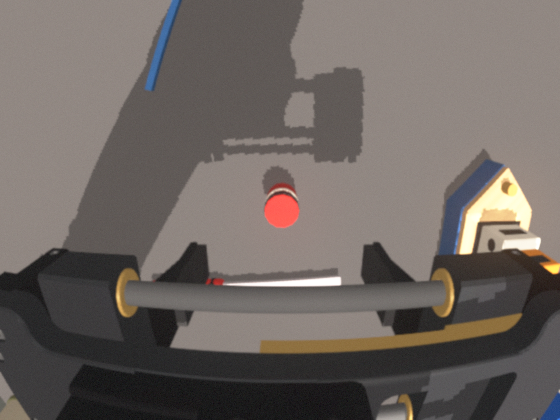

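The funnel's top centre is at (282,209), midway between the fingers; the file (row ~283) is behind and clear. The wheelhouse mask was polluted, so I'll redo it tighter along with the funnel check.

Run:
```python
from h import *
t=camera('top')
for lo in((15,170,150),(22,180,200),(26,190,220)): go(t,'wheelh',(170,145,215,185),lo,(33,255,255),.116)
w=np.load('pics/w10.npy',allow_pickle=True).item(); print('funnel in tool',intool(w,282,209,.046).round(1))
cv2.imwrite('pics/c11.png',cv2.resize(t['color'][135:215,150:250],(800,640),interpolation=cv2.INTER_CUBIC)[:600])
```

```text
wheelh ctr [0.648  0.2256] size [0.0443 0.0575] ang -102.8 px [190.5 163.8] area/box 0.84
wheelh ctr [0.6492 0.2281] size [0.0376 0.0494] ang -99.4 px [189.5 163.3] area/box 0.92Traceback (most recent call last):
  File "<stdin>", line 3, in <module>
  File "h.py", line 13, in go
    cs=cv2.findContours(m,cv2.RETR_EXTERNAL,cv2.CHAIN_APPROX_NONE)[0]; k=max(cs,key=cv2.contourArea)
                                                                         ~~~^^^^^^^^^^^^^^^^^^^^^^^^
ValueError: max() iterable argument is empty
```

The tight roof mask gives the wheelhouse at (0.6492, 0.2281), −99.4°, 38×49 mm: well placed. Now grip the funnel.

```bash
python3 -m crank '[{"x":-0.0005,"y":-0.002,"z":0.03,"ax":0,"ay":0,"az":0,"claw":-1},{"x":-0.0005,"y":-0.002,"z":0.06,"ax":0,"ay":0,"az":0,"claw":-1},{"x":-0.0005,"y":-0.002,"z":0.085,"ax":0,"ay":0,"az":0,"claw":-1},{"x":-0.0005,"y":-0.002,"z":0.104,"ax":0,"ay":0,"az":0,"claw":-1},{"x":-0.0005,"y":-0.002,"z":0.116,"ax":0,"ay":0,"az":0,"claw":-1}]' 
python3 -m crank '[{"x":0,"y":0,"z":0,"ax":0,"ay":0,"az":0,"claw":0},{"x":0,"y":0,"z":0,"ax":0,"ay":0,"az":0,"claw":0.4},{"x":0,"y":0,"z":0,"ax":0,"ay":0,"az":0,"claw":1},{"x":0,"y":0,"z":0,"ax":0,"ay":0,"az":0,"claw":1},{"x":0,"y":0,"z":0,"ax":0,"ay":0,"az":0,"claw":1}]' 10
python3 -m crank '[{"x":0,"y":0,"z":0,"ax":0,"ay":0,"az":0,"claw":1},{"x":0,"y":0,"z":0,"ax":0,"ay":0,"az":0,"claw":1},{"x":0,"y":0,"z":0,"ax":0,"ay":0,"az":0,"claw":1},{"x":0,"y":0,"z":0,"ax":0,"ay":0,"az":0,"claw":1},{"x":0,"y":0,"z":0,"ax":0,"ay":0,"az":0,"claw":1}]' 10
python3 -m crank '[{"x":0,"y":0,"z":0,"ax":0,"ay":0,"az":0,"claw":1},{"x":0,"y":0,"z":0,"ax":0,"ay":0,"az":0,"claw":1},{"x":0,"y":0,"z":0,"ax":0,"ay":0,"az":0,"claw":1},{"x":0,"y":0,"z":0,"ax":0,"ay":0,"az":0,"claw":1},{"x":0,"y":0,"z":0,"ax":0,"ay":0,"az":0,"claw":1}]' 15
python3 -m crank '[{"x":0,"y":0,"z":-0.01,"ax":0,"ay":0,"az":0,"claw":1},{"x":0,"y":0,"z":-0.04,"ax":0,"ay":0,"az":0,"claw":1},{"x":0,"y":0,"z":-0.08,"ax":0,"ay":0,"az":0,"claw":1},{"x":0,"y":0,"z":-0.12,"ax":0,"ay":0,"az":0,"claw":1},{"x":0,"y":0,"z":-0.155,"ax":0,"ay":0,"az":0,"claw":1}]' 
python3 -c "
from h import *
plan(.6488,.2284,.14,-7.9)"
```

```text
time: 16.37
ee_pos: [0.4405, 0.3086, -0.022]
eef_rot: [0.998, -0.069, -0.001, 0.001]
ft_force: [-0.1, -0.6, 0.2]
width: 0.087
time: 16.78
ee_pos: [0.4417, 0.3099, -0.0186]
eef_rot: [0.998, -0.069, 0.001, -0.0]
ft_force: [-0.1, 0.2, 0.8]
width: 0.0615
time: 17.2
ee_pos: [0.4409, 0.3095, -0.0197]
eef_rot: [0.998, -0.069, 0.0, 0.0]
ft_force: [0.7, -0.4, -0.3]
width: 0.0286
time: 17.62
ee_pos: [0.4409, 0.3096, -0.0197]
eef_rot: [0.998, -0.069, 0.0, 0.0]
ft_force: [0.1, -0.7, 1.0]
width: 0.0273
time: 18.03
ee_pos: [0.4405, 0.3101, 0.1383]
eef_rot: [0.998, -0.068, 0.0, -0.0]
ft_force: [0.3, 0.8, -0.3]
width: 0.0273
t 18.03 at [0.4405 0.3101 0.1383] yaw -7.8 tilt 0.062 w 0.0273 F [ 0.3  0.8 -0.3]
call 0 xyz [ 0.1944  0.047  -0.0014] az 0.001
call 1 xyz [ 0.0231  0.0056 -0.0002] az -0.0
```

```bash
python3 -m crank '[{"x":0.038,"y":0.009,"z":0,"ax":0,"ay":0,"az":0,"claw":1},{"x":0.077,"y":0.018,"z":0,"ax":0,"ay":0,"az":0,"claw":1},{"x":0.116,"y":0.028,"z":0,"ax":0,"ay":0,"az":0,"claw":1},{"x":0.155,"y":0.037,"z":0,"ax":0,"ay":0,"az":0,"claw":1},{"x":0.1944,"y":0.046,"z":0,"ax":0,"ay":0,"az":0,"claw":1}]' >/dev/null
python3 -m crank '[{"x":0.015,"y":0.003,"z":0,"ax":0,"ay":0,"az":0,"claw":1},{"x":0.0231,"y":0.0056,"z":0,"ax":0,"ay":0,"az":0,"claw":1},{"x":0.0231,"y":0.0056,"z":0,"ax":0,"ay":0,"az":0,"claw":1},{"x":0.0231,"y":0.0056,"z":0,"ax":0,"ay":0,"az":0,"claw":1},{"x":0.0231,"y":0.0056,"z":0,"ax":0,"ay":0,"az":0,"claw":1}]' >/dev/null
python3 -m crank '[{"x":0,"y":0,"z":0,"ax":0,"ay":0,"az":0,"claw":1},{"x":0,"y":0,"z":0,"ax":0,"ay":0,"az":0,"claw":1},{"x":0,"y":0,"z":0,"ax":0,"ay":0,"az":0,"claw":1},{"x":0,"y":0,"z":0,"ax":0,"ay":0,"az":0,"claw":1},{"x":0,"y":0,"z":0,"ax":0,"ay":0,"az":0,"claw":1}]'
python3 -c "
from h import *
plan(.6488,.2290,.0968,-7.9)
w=camera('wrist'); cv2.imwrite('pics/w12.png',w['color']); np.save('pics/w12.npy',w,allow_pickle=True)"
```

```text
time: 19.28
ee_pos: [0.6491, 0.2287, 0.1354]
eef_rot: [0.998, -0.069, 0.0, 0.0]
ft_force: [0.0, 0.2, 0.8]
width: 0.0276
t 19.28 at [0.6491 0.2287 0.1354] yaw -7.9 tilt 0.017 w 0.0276 F [0.  0.2 0.8]
call 0 xyz [-0.0004 -0.0003  0.0386] az 0.0
```

View pics/w12.png

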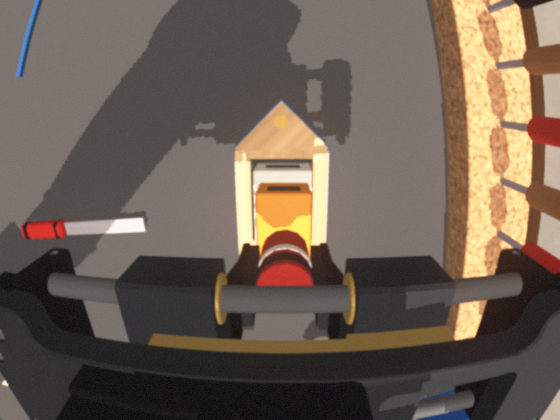

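The funnel (centre ~285) is upright and lined up with the wheelhouse (257–311). Lower, release, rise.

```bash
python3 -m crank '[{"x":0,"y":0,"z":0.015,"ax":0,"ay":0,"az":0,"claw":1},{"x":0,"y":0,"z":0.026,"ax":0,"ay":0,"az":0,"claw":1},{"x":0,"y":0,"z":0.033,"ax":0,"ay":0,"az":0,"claw":1},{"x":0,"y":0,"z":0.036,"ax":0,"ay":0,"az":0,"claw":1},{"x":0,"y":0,"z":0.0385,"ax":0,"ay":0,"az":0,"claw":1}]'
python3 -m crank '[{"x":0,"y":0,"z":0,"ax":0,"ay":0,"az":0,"claw":1},{"x":0,"y":0,"z":0,"ax":0,"ay":0,"az":0,"claw":1},{"x":0,"y":0,"z":0,"ax":0,"ay":0,"az":0,"claw":1},{"x":0,"y":0,"z":0,"ax":0,"ay":0,"az":0,"claw":1},{"x":0,"y":0,"z":0,"ax":0,"ay":0,"az":0,"claw":1}]'
python3 -m crank '[{"x":0,"y":0,"z":0,"ax":0,"ay":0,"az":0,"claw":0.3},{"x":0,"y":0,"z":0,"ax":0,"ay":0,"az":0,"claw":0},{"x":0,"y":0,"z":0,"ax":0,"ay":0,"az":0,"claw":-0.5},{"x":0,"y":0,"z":0,"ax":0,"ay":0,"az":0,"claw":-0.5},{"x":0,"y":0,"z":0,"ax":0,"ay":0,"az":0,"claw":-0.5}]'
python3 -m crank '[{"x":0,"y":0,"z":0,"ax":0,"ay":0,"az":0,"claw":-1},{"x":0,"y":0,"z":-0.02,"ax":0,"ay":0,"az":0,"claw":-1},{"x":0,"y":0,"z":-0.05,"ax":0,"ay":0,"az":0,"claw":-1},{"x":0,"y":0,"z":-0.07,"ax":0,"ay":0,"az":0,"claw":-1},{"x":0,"y":0,"z":-0.08,"ax":0,"ay":0,"az":0,"claw":-1}]'
python3 -c "
from h import *
plan(.4465,-.3313,.15,-41.5)"
```

```text
time: 19.75
ee_pos: [0.649, 0.2286, 0.0963]
eef_rot: [0.998, -0.069, -0.0, 0.0]
ft_force: [-2.9, -1.4, 16.4]
width: 0.0276
time: 20.17
ee_pos: [0.6493, 0.2287, 0.097]
eef_rot: [0.998, -0.069, 0.0, -0.0]
ft_force: [-0.0, -0.0, -1.0]
width: 0.0276
time: 20.58
ee_pos: [0.6493, 0.2286, 0.0968]
eef_rot: [0.998, -0.069, 0.0, 0.0]
ft_force: [-0.9, -0.6, -0.3]
width: 0.0494
time: 21.0
ee_pos: [0.65, 0.2294, 0.18]
eef_rot: [0.998, -0.069, 0.002, -0.001]
ft_force: [0.1, -0.0, 0.0]
width: 0.0818
t 21.00 at [0.65   0.2294 0.18  ] yaw -7.9 tilt 0.208 w 0.0818 F [ 0.1 -0.   0. ]
call 0 xyz [-0.0418  0.1953  0.0095] az 0.293
call 1 xyz [0.0732 0.1859 0.0096] az 0.0
call 2 xyz [0.0722 0.1834 0.0094] az 0.0
```

```bash
python3 -m crank '[{"x":-0.008,"y":0.039,"z":0,"ax":0,"ay":0,"az":0.06,"claw":-1},{"x":-0.016,"y":0.078,"z":0,"ax":0,"ay":0,"az":0.12,"claw":-1},{"x":-0.025,"y":0.117,"z":0.003,"ax":0,"ay":0,"az":0.18,"claw":-1},{"x":-0.034,"y":0.156,"z":0.006,"ax":0,"ay":0,"az":0.24,"claw":-1},{"x":-0.0418,"y":0.1953,"z":0.0095,"ax":0,"ay":0,"az":0.293,"claw":-1}]' >/dev/null
python3 -m crank '[{"x":0.015,"y":0.037,"z":0.002,"ax":0,"ay":0,"az":0,"claw":-1},{"x":0.029,"y":0.074,"z":0.004,"ax":0,"ay":0,"az":0,"claw":-1},{"x":0.044,"y":0.111,"z":0.006,"ax":0,"ay":0,"az":0,"claw":-1},{"x":0.058,"y":0.148,"z":0.008,"ax":0,"ay":0,"az":0,"claw":-1},{"x":0.0732,"y":0.1859,"z":0.0096,"ax":0,"ay":0,"az":0,"claw":-1}]' >/dev/null
python3 -m crank '[{"x":0.015,"y":0.037,"z":0.01,"ax":0,"ay":0,"az":0,"claw":-1},{"x":0.029,"y":0.074,"z":0.02,"ax":0,"ay":0,"az":0,"claw":-1},{"x":0.044,"y":0.111,"z":0.03,"ax":0,"ay":0,"az":0,"claw":-1},{"x":0.058,"y":0.148,"z":0.045,"ax":0,"ay":0,"az":0,"claw":-1},{"x":0.0722,"y":0.1834,"z":0.06,"ax":0,"ay":0,"az":0,"claw":-1}]' >/dev/null
python3 -m crank '[{"x":0,"y":0,"z":0,"ax":0,"ay":0,"az":0,"claw":-1},{"x":0,"y":0,"z":0,"ax":0,"ay":0,"az":0,"claw":-1},{"x":0,"y":0,"z":0,"ax":0,"ay":0,"az":0,"claw":-1},{"x":0,"y":0,"z":0,"ax":0,"ay":0,"az":0,"claw":-1},{"x":0,"y":0,"z":0,"ax":0,"ay":0,"az":0,"claw":-1}]'
python3 - <<'E'
from h import *
plan(.4465,-.3313,-.013,-41.5)
w=camera('wrist'); np.save('pics/w13.npy',w,allow_pickle=True)
t=camera('top'); s=camera('side')
go(t,'funnel',(170,135,215,185),(0,120,150),(8,255,255),.162)
A=cv2.resize(s['color'][170:290,120:280],(400,300)); B=cv2.resize(w['color'],(400,300))
T=cv2.resize(t['color'][130:205,150:250],(400,300))
cv2.imwrite('pics/c13.png',np.vstack([np.hstack([A,B]),np.hstack([T,T])]))
E
```

```text
time: 22.67
ee_pos: [0.4465, -0.3309, 0.0981]
eef_rot: [0.936, -0.353, 0.0, -0.0]
ft_force: [-1.0, 0.0, 1.1]
width: 0.0868
t 22.67 at [ 0.4465 -0.3309  0.0981] yaw -41.3 tilt 0.044 w 0.0868 F [-1.   0.   1.1]
call 0 xyz [0.0002 0.0004 0.1111] az 0.002
funnel ctr [0.6505 0.2281] size [0.0281 0.0292] ang -137.8 px [185.2 156.6] area/box 0.78
```

View pics/c13.png

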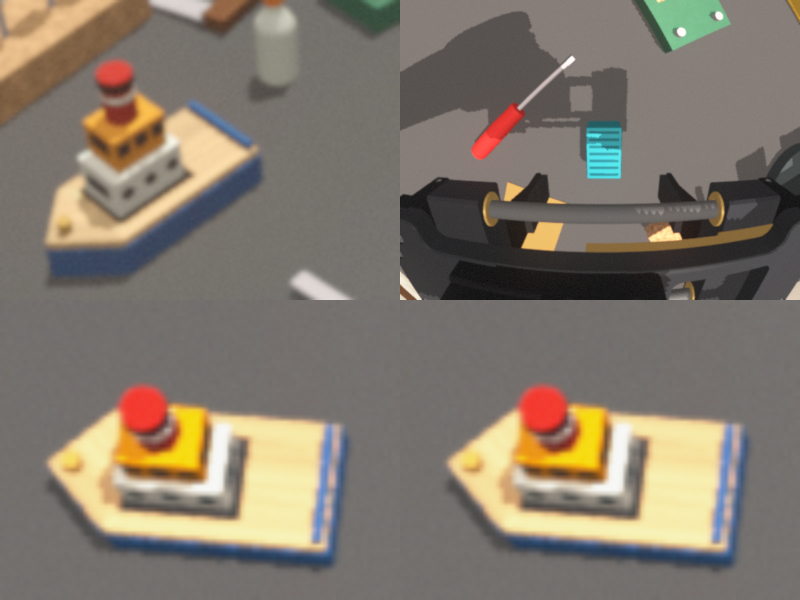

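The stack stands straight (funnel at (0.6505, 0.2281), on the wheelhouse centre within ~2 mm), and the container sits squarely between the fingers. Gripping the container with the tips ~21 mm up, so the fingers will stay above the hold rim.

```bash
python3 -m crank '[{"x":0,"y":0,"z":0.03,"ax":0,"ay":0,"az":0,"claw":-1},{"x":0,"y":0,"z":0.06,"ax":0,"ay":0,"az":0,"claw":-1},{"x":0,"y":0,"z":0.085,"ax":0,"ay":0,"az":0,"claw":-1},{"x":0,"y":0,"z":0.102,"ax":0,"ay":0,"az":0,"claw":-1},{"x":0,"y":0,"z":0.111,"ax":0,"ay":0,"az":0,"claw":-1}]' 
python3 -m crank '[{"x":0,"y":0,"z":0,"ax":0,"ay":0,"az":0,"claw":0},{"x":0,"y":0,"z":0,"ax":0,"ay":0,"az":0,"claw":0.3},{"x":0,"y":0,"z":0,"ax":0,"ay":0,"az":0,"claw":1},{"x":0,"y":0,"z":0,"ax":0,"ay":0,"az":0,"claw":1},{"x":0,"y":0,"z":0,"ax":0,"ay":0,"az":0,"claw":1}]' 15
python3 -m crank '[{"x":0,"y":0,"z":0,"ax":0,"ay":0,"az":0,"claw":1},{"x":0,"y":0,"z":0,"ax":0,"ay":0,"az":0,"claw":1},{"x":0,"y":0,"z":0,"ax":0,"ay":0,"az":0,"claw":1},{"x":0,"y":0,"z":0,"ax":0,"ay":0,"az":0,"claw":1},{"x":0,"y":0,"z":0,"ax":0,"ay":0,"az":0,"claw":1}]' 15
python3 -m crank '[{"x":0,"y":0,"z":0,"ax":0,"ay":0,"az":0,"claw":1},{"x":0,"y":0,"z":0,"ax":0,"ay":0,"az":0,"claw":1},{"x":0,"y":0,"z":0,"ax":0,"ay":0,"az":0,"claw":1},{"x":0,"y":0,"z":0,"ax":0,"ay":0,"az":0,"claw":1},{"x":0,"y":0,"z":0,"ax":0,"ay":0,"az":0,"claw":1}]' 20
python3 -m crank '[{"x":0,"y":0,"z":-0.01,"ax":0,"ay":0,"az":0,"claw":1},{"x":0,"y":0,"z":-0.03,"ax":0,"ay":0,"az":0,"claw":1},{"x":0,"y":0,"z":-0.06,"ax":0,"ay":0,"az":0,"claw":1},{"x":0,"y":0,"z":-0.085,"ax":0,"ay":0,"az":0,"claw":1},{"x":0,"y":0,"z":-0.1,"ax":0,"ay":0,"az":0,"claw":1}]' 
python3 -c "
from h import *
plan(.6508,-.2054,.085,-12.1)"
```

```text
time: 23.23
ee_pos: [0.4446, -0.331, -0.0155]
eef_rot: [0.935, -0.354, -0.001, -0.0]
ft_force: [-0.5, -0.6, 0.2]
width: 0.0869
time: 23.65
ee_pos: [0.4462, -0.3327, -0.0122]
eef_rot: [0.935, -0.354, 0.001, 0.0]
ft_force: [0.0, -0.1, -0.2]
width: 0.0615
time: 24.07
ee_pos: [0.4456, -0.3322, -0.0131]
eef_rot: [0.935, -0.354, 0.0, 0.0]
ft_force: [0.1, -0.4, 2.8]
width: 0.0396
time: 24.48
ee_pos: [0.4456, -0.3322, -0.0131]
eef_rot: [0.935, -0.354, 0.0, 0.0]
ft_force: [-1.9, 0.0, 5.1]
width: 0.0397
time: 24.9
ee_pos: [0.4466, -0.3324, 0.0899]
eef_rot: [0.935, -0.354, 0.001, 0.0]
ft_force: [0.9, -0.8, 0.3]
width: 0.0398
t 24.90 at [ 0.4466 -0.3324  0.0899] yaw -41.4 tilt 0.165 w 0.0398 F [ 0.9 -0.8  0.3]
call 0 xyz [ 0.0574 -0.1915  0.0043] az -0.256
call 1 xyz [ 0.0292 -0.0281  0.0009] az 0.0
```

```bash
python3 -m crank '[{"x":0.011,"y":-0.038,"z":0,"ax":0,"ay":0,"az":-0.06,"claw":1},{"x":0.023,"y":-0.077,"z":0,"ax":0,"ay":0,"az":-0.12,"claw":1},{"x":0.034,"y":-0.115,"z":0,"ax":0,"ay":0,"az":-0.18,"claw":1},{"x":0.046,"y":-0.153,"z":0,"ax":0,"ay":0,"az":-0.24,"claw":1},{"x":0.0574,"y":-0.1915,"z":0,"ax":0,"ay":0,"az":-0.256,"claw":1}]' >/dev/null
python3 -m crank '[{"x":0.015,"y":-0.014,"z":0,"ax":0,"ay":0,"az":0,"claw":1},{"x":0.0292,"y":-0.0281,"z":0,"ax":0,"ay":0,"az":0,"claw":1},{"x":0.0292,"y":-0.0281,"z":0,"ax":0,"ay":0,"az":0,"claw":1},{"x":0.0292,"y":-0.0281,"z":0,"ax":0,"ay":0,"az":0,"claw":1},{"x":0.0292,"y":-0.0281,"z":0,"ax":0,"ay":0,"az":0,"claw":1}]' >/dev/null
python3 -m crank '[{"x":0,"y":0,"z":0,"ax":0,"ay":0,"az":0,"claw":1},{"x":0,"y":0,"z":0,"ax":0,"ay":0,"az":0,"claw":1},{"x":0,"y":0,"z":0,"ax":0,"ay":0,"az":0,"claw":1},{"x":0,"y":0,"z":0,"ax":0,"ay":0,"az":0,"claw":1},{"x":0,"y":0,"z":0,"ax":0,"ay":0,"az":0,"claw":1}]'
python3 - <<'E'
from h import *
plan(.6508,-.2054,.0115,-12.1)
w=camera('wrist'); np.save('pics/w14.npy',w,allow_pickle=True)
im=w['color']; hsv=cv2.cvtColor(im,cv2.COLOR_BGR2HSV)
hsv[250:]=0
for n,lo,hi in(('green',(50,60,30),(85,255,255)),('teal',(86,120,40),(100,255,255))):
    m=cv2.inRange(hsv,lo,hi)
    for v in range(110,245,15):
        x=np.where(m[v])[0]
        if len(x)>5: print(n,v,x.min(),x.max(),(x.min()+x.max())/2)
E
```

```text
time: 26.15
ee_pos: [0.6496, -0.2056, 0.0869]
eef_rot: [0.994, -0.106, 0.0, 0.0]
ft_force: [0.3, 0.1, -0.1]
width: 0.0396
t 26.15 at [ 0.6496 -0.2056  0.0869] yaw -12.1 tilt 0.016 w 0.0396 F [ 0.3  0.1 -0.1]
call 0 xyz [ 0.0011 -0.0005  0.0754] az -0.0
green 110 226 341 283.5
green 125 226 340 283.0
green 140 227 340 283.5
green 155 227 340 283.5
green 170 228 339 283.5
green 185 228 339 283.5
green 200 229 338 283.5
green 215 230 337 283.5
green 230 230 336 283.0
teal 215 247 322 284.5
teal 230 243 326 284.5
```

Green hull centre 283.4, container 284.5: aligned and parallel (≤1 mm). Lower into the hold.

```bash
python3 -m crank '[{"x":0.001,"y":0,"z":0.02,"ax":0,"ay":0,"az":0,"claw":1},{"x":0.001,"y":0,"z":0.035,"ax":0,"ay":0,"az":0,"claw":1},{"x":0.001,"y":0,"z":0.047,"ax":0,"ay":0,"az":0,"claw":1},{"x":0.001,"y":0,"z":0.056,"ax":0,"ay":0,"az":0,"claw":1},{"x":0.001,"y":0,"z":0.062,"ax":0,"ay":0,"az":0,"claw":1}]'
python3 -m crank '[{"x":0,"y":0,"z":0.004,"ax":0,"ay":0,"az":0,"claw":1},{"x":0,"y":0,"z":0.008,"ax":0,"ay":0,"az":0,"claw":1},{"x":0,"y":0,"z":0.011,"ax":0,"ay":0,"az":0,"claw":1},{"x":0,"y":0,"z":0.013,"ax":0,"ay":0,"az":0,"claw":1},{"x":0,"y":0,"z":0.0135,"ax":0,"ay":0,"az":0,"claw":1}]'
python3 -m crank '[{"x":0,"y":0,"z":0,"ax":0,"ay":0,"az":0,"claw":1},{"x":0,"y":0,"z":0,"ax":0,"ay":0,"az":0,"claw":1},{"x":0,"y":0,"z":0,"ax":0,"ay":0,"az":0,"claw":1},{"x":0,"y":0,"z":0,"ax":0,"ay":0,"az":0,"claw":1},{"x":0,"y":0,"z":0,"ax":0,"ay":0,"az":0,"claw":1}]'
```

```text
time: 26.62
ee_pos: [0.65, -0.2053, 0.023]
eef_rot: [0.994, -0.106, -0.001, -0.0]
ft_force: [-0.8, -0.6, -0.4]
width: 0.0397
time: 27.03
ee_pos: [0.6508, -0.2055, 0.0112]
eef_rot: [0.994, -0.106, 0.0, 0.0]
ft_force: [-0.3, 0.3, -1.1]
width: 0.0398
time: 27.45
ee_pos: [0.6509, -0.2055, 0.0114]
eef_rot: [0.994, -0.106, 0.0, 0.0]
ft_force: [-0.5, -0.6, -1.0]
width: 0.0397
```

Just at the floor with no side forces; release, rise and move back out of the way.

```bash
python3 -m crank '[{"x":0,"y":0,"z":0,"ax":0,"ay":0,"az":0,"claw":0.3},{"x":0,"y":0,"z":0,"ax":0,"ay":0,"az":0,"claw":-0.3},{"x":0,"y":0,"z":0,"ax":0,"ay":0,"az":0,"claw":-1},{"x":0,"y":0,"z":0,"ax":0,"ay":0,"az":0,"claw":-1},{"x":0,"y":0,"z":0,"ax":0,"ay":0,"az":0,"claw":-1}]'
python3 -m crank '[{"x":0,"y":0,"z":0,"ax":0,"ay":0,"az":0,"claw":-1},{"x":0,"y":0,"z":-0.02,"ax":0,"ay":0,"az":0,"claw":-1},{"x":0,"y":0,"z":-0.055,"ax":0,"ay":0,"az":0,"claw":-1},{"x":0,"y":0,"z":-0.09,"ax":0,"ay":0,"az":0,"claw":-1},{"x":0,"y":0,"z":-0.12,"ax":0,"ay":0,"az":0,"claw":-1}]'
python3 -m crank '[{"x":-0.03,"y":0.02,"z":-0.01,"ax":0,"ay":0,"az":0,"claw":-1},{"x":-0.06,"y":0.04,"z":-0.02,"ax":0,"ay":0,"az":0,"claw":-1},{"x":-0.09,"y":0.06,"z":-0.03,"ax":0,"ay":0,"az":0,"claw":-1},{"x":-0.12,"y":0.08,"z":-0.04,"ax":0,"ay":0,"az":0,"claw":-1},{"x":-0.15,"y":0.1,"z":-0.05,"ax":0,"ay":0,"az":0,"claw":-1}]'
python3 -m crank '[{"x":0,"y":0,"z":0,"ax":0,"ay":0,"az":0,"claw":-1},{"x":0,"y":0,"z":0,"ax":0,"ay":0,"az":0,"claw":-1},{"x":0,"y":0,"z":0,"ax":0,"ay":0,"az":0,"claw":-1},{"x":0,"y":0,"z":0,"ax":0,"ay":0,"az":0,"claw":-1},{"x":0,"y":0,"z":0,"ax":0,"ay":0,"az":0,"claw":-1}]'
python3 - <<'E'
from h import *
t=camera('top'); s=camera('side')
go(t,'container',(325,135,395,190),(86,120,110),(100,255,255),.068)
go(t,'funnel',(170,135,215,185),(0,120,150),(8,255,255),.162)
go(t,'wheelh',(170,145,215,185),(22,180,200),(33,255,255),.116)
go(t,'cap',(265,140,290,165),(5,150,180),(30,255,255),.105)
cv2.imwrite('pics/c15.png',np.hstack([cv2.resize(t['color'][120:300,130:440],(400,232)),cv2.resize(s['color'][100:340,100:420],(400,232))]))
E
```

```text
time: 27.87
ee_pos: [0.6508, -0.2055, 0.0113]
eef_rot: [0.994, -0.106, 0.0, 0.0]
ft_force: [-0.4, 0.6, -0.1]
width: 0.059
time: 28.28
ee_pos: [0.651, -0.2053, 0.1335]
eef_rot: [0.994, -0.105, 0.0, -0.0]
ft_force: [0.2, -0.4, 0.4]
width: 0.0852
time: 28.7
ee_pos: [0.4815, -0.2721, 0.1815]
eef_rot: [0.994, -0.106, 0.0, 0.0]
ft_force: [1.5, -1.0, 1.3]
width: 0.087
time: 29.12
ee_pos: [0.484, -0.2705, 0.1808]
eef_rot: [0.995, -0.104, -0.0, -0.001]
ft_force: [-0.0, -0.5, -0.1]
width: 0.087
container ctr [ 0.6513 -0.2048] size [0.0435 0.0644] ang -102.8 px [360.1 161. ] area/box 0.92
funnel ctr [0.6505 0.2281] size [0.0281 0.0292] ang -137.8 px [185.2 156.6] area/box 0.78
wheelh ctr [0.648  0.2198] size [0.0379 0.0343] ang -4.6 px [192.8 163.7] area/box 0.44
cap ctr [0.6699 0.0107] size [0.0177 0.0206] ang 177.3 px [276.9 153. ] area/box 0.81
```

View pics/c15.png

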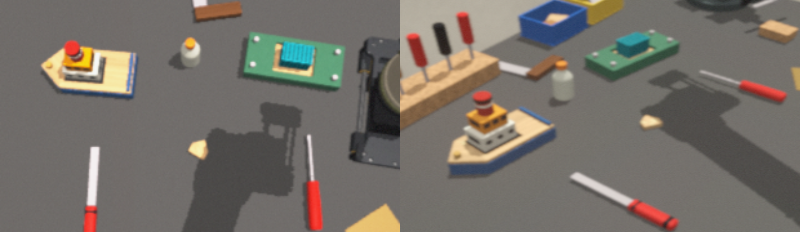

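All four parts are in place; glue, file and offcut haven't moved. Handing in.

```bash
python3 -c "
from bench import close_job; print(close_job())"
```

```text
the job is handed in; nothing more can be done
None
```

I placed all four parts in the order you gave, let go of each before fetching the next, and handed the job in at about 29 s of the 128 s allowed. No verdict is reported on hand-in.

**First grasp missed:** the real fingertips sat about 34 mm above the reported TCP, so the fingers shut above the deckhouse roof without touching it. I measured that offset in the side view, corrected for it, and every later grasp showed the expected width.

**Last checks, from the top camera:**

| Part | Measured centre (x, y) | Compared with | Horizontal offset | Long-axis angle |
|---|---|---|---|---|
| Deckhouse | 0.6488, 0.2286 | painted rectangle 0.6475, 0.2280 | about 1.5 mm | −97.8° vs −97.7° |
| Wheelhouse | 0.6492, 0.2281 | deckhouse | under 1 mm | −99.4° vs −97.8° |
| Funnel | 0.6505, 0.2281 | wheelhouse | about 1.5 mm | round |
| Container | 0.6513, −0.2048 | hold 0.6515, −0.2055 | under 1 mm | −102.8° vs about −102° |

- **Leave-alone items:** the glue cap measured exactly where it started. The file and offcut look unmoved in the last pictures, but I did not measure them.
- **Checks that disagreed:** the last wheelhouse mask was cut up by the funnel standing on it and unusable, so its row in the table dates from before the funnel went on. The wrist camera read about 5 mm off along the tool's y axis, so I used only differences within one wrist image.

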